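Change over the sprung panel holder and dock the paint jars

ROBOT

A 6-joint arm with a two-finger parallel gripper is mounted at the origin on the work surface. World frame = base frame: x ahead of the robot, y to its left, z up, the work surface at z = 0. Lengths are in m, angles in rad, forces in N, time in s.
With the tool pointing down it reaches from about 0.35 to 0.85 m from the base axis. Payload 8.1 kg.
Tool frame: the origin (TCP) lies midway between the tips of the shut fingers; the grasp point (between the pads) lies 19 mm behind it; z points along the fingers, y is the direction in which the jaws open and shut (so a half turn about z gives the same grasp; the last joint's range is limited). The gripper opens to 93 mm and grips with 3 to 60 N. Pads are 15 mm wide; open, the fingers measure 128 mm over their backs; the gripper's body (75 mm by 188 mm) begins 65 mm behind the grasp point.
Start: joints at [-0.085, 0.13, 1.488, -0, 1.523, -0.085], TCP at [0.6, 0, 0.219] pointing down, gripper open.
Joint ranges: [-2.96, 2.96], [-0.89, 2.26], [0.02, 2.5], [-1.34, 4.48], [0, 2.73], [-2.66, 2.66]. Speed limits (rad/s): [2.39, 2.39, 2.79, 3.14, 3.14, 3.14].

INTERFACE

Orientations are given as a rotation vector (axis times angle).
In Python, from plant import robot gives the robot as it stands. The module is installed in compiled form; this text tells all that it offers.
- The arm moves only by the shell command python3 -m pendant 'ROWS' [FORCE]. ROWS is JSON, a list of rows, each an object with "translation": the shift along the tool's x, y, z in mm, a list of three; "twist": the turn, a rotation vector about the tool's x, y, z in rad, a list of three; "grip": the opening, from -1 (shut) to 1 (fully open). A call has exactly 10 rows; each row shifts and turns the pose as measured when the row begins, along the tool's axes as they then stand; what a row does not reach is not made up. A row lasts 1/10 s, in which the tool goes at most 50 mm and 8.59 degrees, less where a joint would pass 70% of its speed; a pose out of reach is approached as far as the arm can. A call is refused whole if a number of a shift passes 50 or a number of a turn 0.15, either way. A call with a gripper value outside its range is refused whole. The fingers move at their own pace and stop on an object; FORCE is the grip in N (left out, the last holds). Time passes only in rows, so rows that do not move let the fingers close, or fill a call up. It gives the time, the measured TCP pose, the force and the opening at its end, in the units of the state.
- robot.read_state(): the state, without advancing time (a new reading comes with each control period).
- robot.read_camera(name): name is "scene" or "side" or "wrist"; returns (picture, depth): 400x640x3 uint8, red, green, blue; 400x640 float32, m along the optical axis (not along the pixel's ray), 0 where there is no reading.
- robot.camera_info(name): a dict with "vertical_fov" (degrees; the focal length in pixels is half the picture's height over the tangent of half this angle, whatever the lens; pixels are square), "cx", "cy" (the principal point, pixels), "cam_to_world" (4x4, takes a point from camera to world coordinates). Camera axes: x right, y up, looking along -z (the intrinsics and any distortion apply to the point x, -y, -z); pixel columns grow to the right and rows downward; lengths in m; the calibration is good to about 2 mm. A picture is of the moment at which its call begins: read the wrist's pose just before it. camera_info takes no time and is no camera call; for the wrist camera it gives the pose at the moment of the call.
- robot.close_job(): hands the job in, once; it reports no verdict.
The state is a dict: "t": time; "q": joint angles; "dq": joint speeds; "joint_torque": joint torques, N m; "tool_pos": TCP position; "orientation": TCP orientation; "force": force on the tool from outside, world axes, zero at the start; "wrist_torque": the same for the moment, N m; "opening": finger opening in m.
Only numpy, scipy, OpenCV 4.12 (cv2) and the standard library are available. Lean on these libraries where they do the work, as an engineer would, in place of code of your own. Each camera call takes 0.05 s, during which the arm holds its last target. There are 200 camera calls.

TASK

Change the panel holder over and set the desk for painting: unclip the finished painting from the twin spring-jaw holder and lay it painted side up across the slats of the little drying rack, in the middle, and mount every blank white panel from the desk in a bay of the holder, white face up (push one end into a sprung jaw, lower the other end behind the opposite lip, let the springs centre it) so that it lies level, square and in the middle of its bay. Bring every paint jar to the wooden dock and push it, upright, fully home into a V notch so that it touches both sides, one jar to a notch. Do not disturb the ink pad, the stamp or the brush pot.

Things in the scene. Friction and masses are not known exactly. Their poses are not given: they have to be found in the camera images.
- holder: Twin spring-jaw panel holder, fixed: dark wood base 196 (x) x 184 (y) x 8 mm; origin at the centre of its underside, on the desk. Two bays side by side, 62 mm either side of the middle in y; in each, two dark steel jaws 44 mm wide face each other along x. Aluminium end blocks (42 mm high) 84 to 94 mm from the bay's middle. 32 mm free under a mounted panel for fingertips.
- bay1 (a point): Middle of the bay at holder y = +62 mm, at the height of the jaws' shelves (40 mm above the desk); axes as the holder's. A mounted panel has its origin here. Loading: tilt the panel about 17 degrees, push the low end into one jaw until that jaw has given 12 to 14 mm, lower the other end past the opposite lip on to the shelf, let go; the springs centre it (each jaw then gives 2 mm).
- bay2 (a point): The same for the bay at holder y = -62 mm.
- jaw1_near (a joint): Jaw of bay1 on the holder's -x side: how far it is pushed outwards (m), 0 to 0.018; spring 2.4 N at 0, plus 0.3 N per mm. At 0 its groove's back wall is 48 mm from the bay's middle. Groove from 40 to 54 mm above the desk; below it a shelf (top at 40 mm) reaching 20 mm inwards from the back wall, above it a lip (54 to 58 mm) reaching only 5 mm inwards.
- jaw1_far (a joint): The same, mirrored: jaw of bay1 on the holder's +x side.
- jaw2_near (a joint): The same: jaw of bay2 on the holder's -x side.
- jaw2_far (a joint): The same, mirrored: jaw of bay2 on the holder's +x side.
- dock: Jar dock, fixed to the desk: a wooden bar 16 mm high with three V notches of 60 degrees full angle side by side (72 mm apart along y) whose mouths open to the dock's -x. Origin: on the desk, under the apex of the middle notch. The blunt teeth between notches reach out to x = -57 mm, where each mouth is 66 mm wide; the back bar runs from x = 0 to +16 mm.
- seat1 (a point): Desk point where the axis of a fully home jar stands in the notch at y = +72 mm of the dock (42 mm in front of the notch's apex); axes as the dock's: push towards +x.
- seat2 (a point): The same for the middle notch (y = 0).
- seat3 (a point): The same for the notch at y = -72 mm.
- rack: Drying rack, fixed to the desk: thin board 110 (x) x 90 (y) x 5 mm with two wooden slats along y, 8 mm wide and 86 mm long, at x = -32 and +32 mm, their tops 28 mm above the desk. Origin: centre of the underside. The painting lies across both slats, its long side along the rack's x, in the middle; fingertips find room between the slats.
- rack_top (a point): Centre of the rack at the height of the slats' tops (28 mm above the desk); axes as the rack's.
- panel1: Gessoed plywood miniature panel, 100 (x) x 60 (y) x 10 mm, about 60 g, white face up (+z), lying flat on the desk at the start. Origin: centre of its underside. May be absent.
- panel2: Gessoed plywood miniature panel, 100 (x) x 60 (y) x 10 mm, about 60 g, white face up (+z), lying flat on the desk at the start. Origin: centre of its underside. May be absent.
- painting1: Finished painting on a panel like the blank ones, 100 (x) x 60 (y) x 10 mm, about 60 g, painted in reds on top (+z); at the start mounted in bay1 of the holder. Origin: centre of its underside. Just one of painting1 and painting2 is there, the other is absent. To unclip: push one jaw outwards with it by 12 mm, raise the other end past its lip, draw it out.
- painting2: Finished painting on a panel like the blank ones, 100 (x) x 60 (y) x 10 mm, about 60 g, painted in reds on top (+z); at the start mounted in bay2 of the holder. Origin: centre of its underside. Just one of painting1 and painting2 is there, the other is absent. To unclip: push one jaw outwards with it by 12 mm, raise the other end past its lip, draw it out.
- jar1: Squat straight-sided paint jar with a white lid, 42 mm in diameter over its whole height of 46 mm, about 80 g, standing upright on the desk at the start. Origin: centre of its underside. May be absent.
- jar2: Squat straight-sided paint jar with a white lid, 42 mm in diameter over its whole height of 46 mm, about 80 g, standing upright on the desk at the start. Origin: centre of its underside. May be absent.
- jar3: Squat straight-sided paint jar with a white lid, 42 mm in diameter over its whole height of 46 mm, about 80 g, standing upright on the desk at the start. Origin: centre of its underside. May be absent.
- ink_pad: Bystander: dark ink pad tin, 62 x 95 x 16 mm. Origin: centre of underside. Leave alone.
- stamp: Bystander: small rubber stamp with black handle, 26 x 50 mm, 56 mm high. Origin: centre of underside. Leave alone.
- brush_pot: Bystander: green brush pot 72 mm in diameter, 85 mm high, brushes up to 0.22 m. Origin: centre of underside. Leave alone.
There are look-alikes about, which are no part of the job. Leave any red or turquoise look-alike of the panel2 alone.

How it is judged:
At the end, for the whole second after the job is handed in: Painting face up on the rack (15 mm along x, 20 mm along y, 14 deg). Panels each in a bay, face up, level within 3.5 deg, square within 4.5, within 4 mm of the middle along the springs and in height, 12 mm along the jaws. Jars upright within 4 mm of a notch's seat. All at rest (((x of panel1 in the frame of bay1 between -0.004 and 0.004 m and y of panel1 in the frame of bay1 between -0.012 and 0.012 m and z of panel1 in the frame of bay1 between -0.003 and 0.004 m and angle between the x axis of panel1 and the x axis of holder, either way round below 0.08 rad) or (x of panel1 in the frame of bay2 between -0.004 and 0.004 m and y of panel1 in the frame of bay2 between -0.012 and 0.012 m and z of panel1 in the frame of bay2 between -0.003 and 0.004 m and angle between the x axis of panel1 and the x axis of holder, either way round below 0.08 rad)) and angle between each of panel1, panel2, painting1, painting2, jar1, jar2, jar3's own z axis and vertical below 0.06 rad and linear speed of each of panel1, panel2, painting1, painting2, jar1, jar2, jar3 below 0.02 m/s and ((x of panel2 in the frame of bay1 between -0.004 and 0.004 m and y of panel2 in the frame of bay1 between -0.012 and 0.012 m and z of panel2 in the frame of bay1 between -0.003 and 0.004 m and angle between the x axis of panel2 and the x axis of holder, either way round below 0.08 rad) or (x of panel2 in the frame of bay2 between -0.004 and 0.004 m and y of panel2 in the frame of bay2 between -0.012 and 0.012 m and z of panel2 in the frame of bay2 between -0.003 and 0.004 m and angle between the x axis of panel2 and the x axis of holder, either way round below 0.08 rad)) and x of painting1 in the frame of rack_top between -0.015 and 0.015 m and y of painting1 in the frame of rack_top between -0.02 and 0.02 m and z of painting1 in the frame of rack_top between -0.003 and 0.004 m and angle between the x axis of each of painting1, painting2 and the x axis of rack, either way round below 0.25 rad and x of painting2 in the frame of rack_top between -0.015 and 0.015 m and y of painting2 in the frame of rack_top between -0.02 and 0.02 m and z of painting2 in the frame of rack_top between -0.003 and 0.004 m and (horizontal distance between jar1 and seat1 below 0.004 m or horizontal distance between jar1 and seat2 below 0.004 m or horizontal distance between jar1 and seat3 below 0.004 m) and height (world z) of each of jar1, jar2, jar3 below 0.005 m and (horizontal distance between jar2 and seat1 below 0.004 m or horizontal distance between jar2 and seat2 below 0.004 m or horizontal distance between jar2 and seat3 below 0.004 m) and (horizontal distance between jar3 and seat1 below 0.004 m or horizontal distance between jar3 and seat2 below 0.004 m or horizontal distance between jar3 and seat3 below 0.004 m)); the robot touches nothing.
It fails at once if the ink pad disturbed (moved more than 30 mm) (distance of ink_pad from where it was at the start of the episode above 0.03 m).
It fails at once if the stamp disturbed (moved more than 30 mm) (distance of stamp from where it was at the start of the episode above 0.03 m).
It fails at once if the brush pot disturbed (moved more than 30 mm) (distance of brush_pot from where it was at the start of the episode above 0.03 m).
Of panel1, panel2 only 1 to 2 are there at a start; the rules pass over those that are not, and their reading is None.
Of painting1, painting2 only 1 to 1 are there at a start; the rules pass over those that are not, and their reading is None.
Of jar1, jar2, jar3 only 2 to 3 are there at a start; the rules pass over those that are not, and their reading is None.
At some moment in a run one of jar1, jar2, jar3 may be knocked a few centimetres aside while the robot is not near it.
It also fails if it takes over 210 s, if anything falls off the work surface, if the arm or the gripper's body presses on something with over 40 N, if the wrist force passes 120 N, or if a joint passes its speed limit or range.

## Working session

There is one attempt and no reset: what is moved stays moved. The work goes in short steps, Python scripts to look and compute and a shell command to move; the robot and the scene stay as the last step left them, time stands still between calls to the robot, and variables do not carry over. Pictures are saved under pics/ and viewed, about 12 in all and at most 16, crops included, and the job is handed in when it is done.

```bash
mkdir -p pics
cat > h.py <<'E'
import numpy as np, cv2
from plant import robot
from scipy.spatial.transform import Rotation as R
def cam(n):
    i=robot.camera_info(n); p,d=robot.read_camera(n); return p,d,i
def K(i,h=400):
    return h/2/np.tan(np.radians(i["vertical_fov"])/2)
def ray(i,u,v):
    f=K(i); T=np.array(i["cam_to_world"])
    d=T[:3,:3]@np.array([(u-i["cx"])/f,-(v-i["cy"])/f,-1]); return T[:3,3],d
def onz(i,u,v,z):
    o,d=ray(i,u,v); return o+d*(z-o[2])/d[2]
def cloud(d,i):
    f=K(i);T=np.array(i["cam_to_world"]); v,u=np.mgrid[:400,:640]
    c=np.stack([(u-i["cx"])/f*d,-(v-i["cy"])/f*d,-d],-1); return c@T[:3,:3].T+T[:3,3]
def save(n,p): cv2.imwrite("pics/"+n+".png",p[:,:,::-1])
def st():
    s=robot.read_state(); print("t",round(s["t"],2),"p",np.round(np.array(s["tool_pos"])*1000,1),"R\n",np.round(R.from_rotvec(s["orientation"]).as_matrix(),3),"F",np.round(s["force"],1),"op",round(s["opening"]*1000,1),"q",np.round(s["q"],2)); return s
E
python3 - <<'E'
from h import *
st()
for n in["scene","side","wrist"]:
    p,d,i=cam(n); save(n+"0",p); np.savez("pics/"+n+"0.npz",p=p,d=d,fov=i["vertical_fov"],cx=i["cx"],cy=i["cy"],T=i["cam_to_world"])
    print(n,{k:(np.round(v,3).tolist()) for k,v in i.items() if not isinstance(v,str)}, (d>0).mean())
a=cv2.imread("pics/scene0.png");b=cv2.imread("pics/side0.png")
E
```

```text
t 0.0 p [5.994e+02 1.000e-01 2.176e+02] R
 [[ 0.     1.    -0.002]
 [ 1.    -0.     0.   ]
 [ 0.    -0.002 -1.   ]] F [ 0.1 -1.2  0.1] op 93.0 q [-0.09  0.13  1.49 -0.    1.52 -0.09]
scene {'vertical_fov': 45.396, 'cx': 320.032, 'cy': 198.91, 'cam_to_world': [[-0.554, -0.658, 0.509, 1.153], [0.832, -0.448, 0.327, 0.319], [0.012, 0.605, 0.796, 0.937], [0.0, 0.0, 0.0, 1.0]]} 0.9958125
side {'vertical_fov': 55.725, 'cx': 310.34, 'cy': 199.169, 'cam_to_world': [[-0.913, 0.243, -0.326, 0.283], [-0.407, -0.521, 0.751, 0.648], [0.013, 0.818, 0.575, 0.571], [0.0, 0.0, 0.0, 1.0]]} 0.99621484375
wrist {'vertical_fov': 69.904, 'cx': 317.673, 'cy': 195.314, 'cam_to_world': [[1.0, 0.0, 0.003, 0.598], [-0.001, 0.963, 0.271, 0.075], [-0.003, -0.271, 0.963, 0.384], [0.0, 0.0, 0.0, 1.0]]} 0.9959609375
```

View pics/scene0.png

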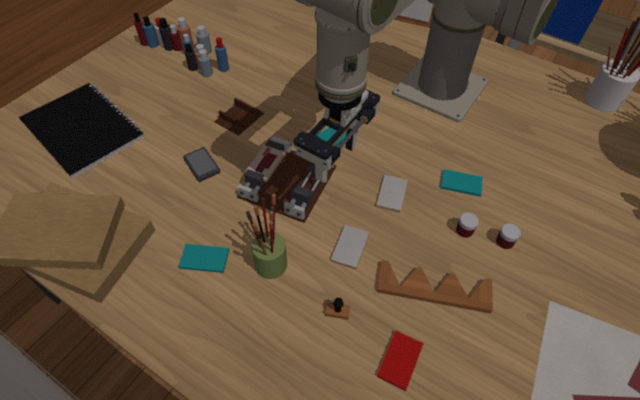

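View pics/side0.png

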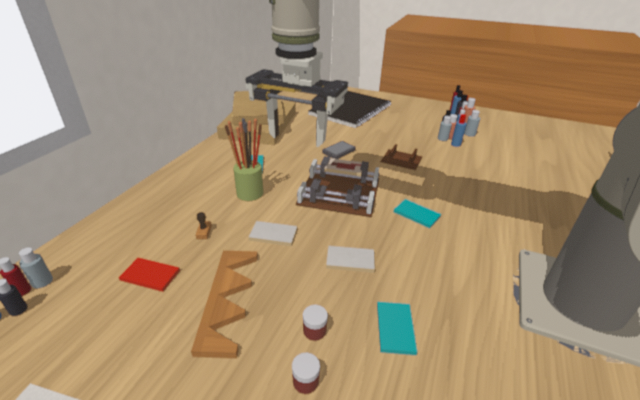

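View pics/wrist0.png

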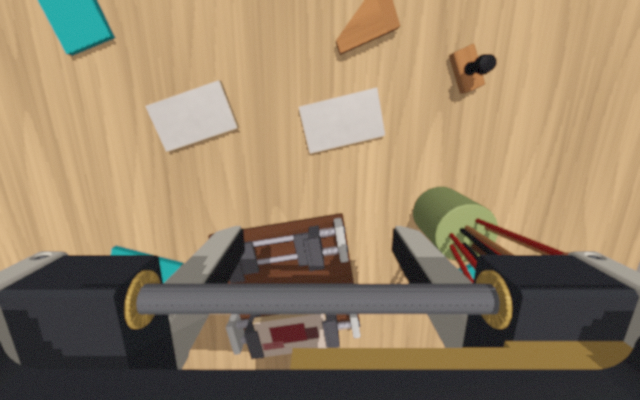

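Run:
```python
from h import *
print({k:v for k,v in robot.camera_info("scene").items() if isinstance(v,str)}, list(robot.camera_info("scene")))
S=1000/1.6
W=500
def ortho(names,zmin,zmax):
    im=np.zeros((560,640,3),np.uint8);hz=np.full((560,640),-9.)
    for n in names:
        z=np.load(f"pics/{n}0.npz"); i=dict(vertical_fov=z["fov"],cx=z["cx"],cy=z["cy"],cam_to_world=z["T"])
        P=cloud(z["d"],i); c=z["p"]
        m=(z["d"]>0)&(P[...,2]<zmax)&(P[...,2]>zmin)
        # rows: x down from 0.9, cols: y decreasing
        r=((0.88-P[...,0])*800).round().astype(int); q=((0.40-P[...,1])*800).round().astype(int)
        m&=(r>=0)&(r<560)&(q>=0)&(q<640)
        o=np.argsort(P[...,2][m]); rr,qq,zz,cc=r[m][o],q[m][o],P[...,2][m][o],c[m][o]
        g=zz>hz[rr,qq]-0.002
        im[rr[g],qq[g]]=cc[g]; hz[rr[g],qq[g]]=zz[g]
    return im
im=ortho(["scene","side","wrist"],-.02,.10)
k=cv2.dilate(im,np.ones((2,2))); im=np.where(im.sum(2,keepdims=True)==0,k,im)
save("ortho",np.clip(im*1.6,0,255).astype(np.uint8))
# white and lids per camera
for n in["scene","side","wrist"]:
    z=np.load(f"pics/{n}0.npz"); i=dict(vertical_fov=z["fov"],cx=z["cx"],cy=z["cy"],cam_to_world=z["T"])
    P=cloud(z["d"],i); hsv=cv2.cvtColor(z["p"],cv2.COLOR_RGB2HSV)
    def comp(m,lab,zp):
        nn,L,s,_=cv2.connectedComponentsWithStats(m.astype(np.uint8))
        for j in range(1,nn):
            if s[j,4]<60: continue
            v,u=np.where(L==j); h=np.median(P[L==j],0)
            if not(0.2<h[0]<0.95 and -.5<h[1]<.45): continue
            c=cv2.findContours((L==j).astype(np.uint8),0,1)[0]; c=max(c,key=len)[:,0]
            w=np.array([onz(i,a,b,zp)[:2] for a,b in c])*1000
            (x,y),(a,b),t=cv2.minAreaRect(w.astype(np.float32))
            print(n,lab,(int(u.mean()),int(v.mean())),s[j,4],"med",np.round(h*1000),"rect",round(x),round(y),round(a),round(b),round(t,1))
    m=(hsv[...,1]<45)&(hsv[...,2]>110)
    comp(m&(P[...,2]<.025),"white",.010); comp(m&(P[...,2]>.03)&(P[...,2]<.06),"lid",.046)
    hh=hsv[...,0]; comp(((hh<8)|(hh>172))&(hsv[...,1]>120)&(P[...,2]<.06),"red",.05)
    comp((hh>80)&(hh<100)&(hsv[...,1]>120)&(P[...,2]<.03),"turq",.01)
```

```text
{} ['vertical_fov', 'cx', 'cy', 'cam_to_world']
scene white (391, 192) 745 med [442.  72.  11.] rect 441 72 99 59 17.7
scene white (349, 245) 962 med [633.  67.  11.] rect 631 66 99 59 13.6
scene lid (469, 219) 219 med [441. 266.  46.] rect 440 266 41 40 78.9
scene lid (510, 230) 228 med [417. 356.  46.] rect 417 356 40 39 67.2
scene red (266, 160) 175 med [ 560. -221.   51.] rect 558 -224 73 31 10.1
scene red (463, 231) 114 med [456. 267.  15.] rect 481 269 27 36 6.3
scene red (503, 242) 125 med [432. 355.  15.] rect 458 353 36 28 87.6
scene red (399, 359) 1614 med [800. 283.  10.] rect 813 284 98 58 6.9
scene turq (326, 133) 142 med [ 363. -171.   11.] rect 361 -173 33 48 87.8
scene turq (461, 182) 756 med [317. 202.  10.] rect 315 202 63 98 18.9
scene turq (203, 257) 1082 med [ 841. -185.   11.] rect 841 -186 61 100 27.9
side white (338, 147) 184 med [ 634. -378.   15.] rect 637 -390 81 50 67.3
side white (272, 231) 702 med [628.  69.   9.] rect 628 69 99 59 13.6
side white (350, 257) 889 med [438.  74.   9.] rect 439 74 98 59 17.5
side lid (301, 188) 63 med [626. -80.  40.] rect 
[... 605 characters left out ...]
3801 med [439.  74.  11.] rect 438 73 99 59 17.6
wrist white (342, 120) 3752 med [628.  69.  10.] rect 628 68 99 59 13.3
wrist lid (341, 242) 295 med [627. -84.  42.] rect 628 -83 11 53 9.7
wrist lid (354, 325) 169 med [ 649. -214.   42.] rect 649 -210 11 40 9.7
wrist lid (233, 337) 254 med [ 474. -235.   41.] rect 477 -230 14 56 8.9
wrist lid (322, 338) 121 med [ 603. -229.   50.] rect 600 -228 14 37 9.2
wrist red (288, 333) 514 med [ 557. -219.   50.] rect 556 -220 49 26 9.9
wrist turq (76, 23) 2616 med [317. 178.  11.] rect 318 182 62 61 18.6
wrist turq (124, 251) 166 med [ 316. -115.   10.] rect 324 -112 48 11 0.0
wrist turq (167, 267) 297 med [ 376. -139.   10.] rect 382 -144 40 31 89.9
```

View pics/ortho.png

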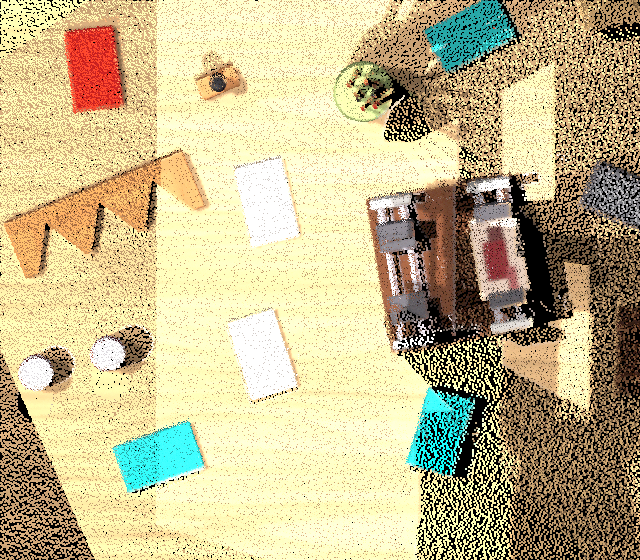

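```bash
python3 -m pendant '[{"translation":[-27,-5,-5],"twist":[0,0,0],"grip":1},{"translation":[-27,-5,-5],"twist":[0,0,0],"grip":1},{"translation":[-27,-5,-5],"twist":[0,0,0],"grip":1},{"translation":[-27,-5,-5],"twist":[0,0,0],"grip":1},{"translation":[-27,-5,-5],"twist":[0,0,0],"grip":1},{"translation":[-27,-5,-5],"twist":[0,0,0],"grip":1},{"translation":[-27,-5,-5],"twist":[0,0,0],"grip":1},{"translation":[-27,-5,-5],"twist":[0,0,0],"grip":1},{"translation":[-13,-5,-5],"twist":[0,0,0],"grip":1},{"translation":[0,0,0],"twist":[0,0,0],"grip":1}]'
cat >> h.py <<'E'
def shot(name,n="wrist"):
    p,d,i=cam(n); save(name,p); np.savez("pics/"+name+".npz",p=p,d=d,fov=i["vertical_fov"],cx=i["cx"],cy=i["cy"],T=i["cam_to_world"]); return p,d,i
def load(name):
    z=np.load("pics/"+name+".npz"); return z["p"],z["d"],dict(vertical_fov=float(z["fov"]),cx=float(z["cx"]),cy=float(z["cy"]),cam_to_world=z["T"])
def rects(m,i,zp,lab,amin=60):
    nn,L,s,_=cv2.connectedComponentsWithStats(m.astype(np.uint8))
    for j in range(1,nn):
        if s[j,4]<amin: continue
        v,u=np.where(L==j)
        c=max(cv2.findContours((L==j).astype(np.uint8),0,1)[0],key=len)[:,0]
        w=np.array([onz(i,a,b,zp)[:2] for a,b in c])*1000
        (x,y),(a,b),t=cv2.minAreaRect(w.astype(np.float32))
        if a<b: a,b,t=b,a,t+90
        print(lab,(int(u.mean()),int(v.mean())),s[j,4],"rect %.1f %.1f  %.0fx%.0f long axis %.1f deg"%(x,y,a,b,(t+90)%180-90))
E
python3 - <<'E'
from h import *
st(); p,d,i=shot("w1"); P=cloud(d,i)
z=P[...,2]; hsv=cv2.cvtColor(p,cv2.COLOR_RGB2HSV)
ok=np.zeros_like(z,bool); ok[:235]=1
rects(ok&(z>.046)&(z<.054)&(hsv[...,2]>0),i,.05,"z50")
rects(ok&(z>.036)&(z<.046),i,.042,"z42")
rects(ok&(z>.054)&(z<.066),i,.058,"lip")
rects(ok&(z>.023)&(z<.034),i,.028,"z28")
rects(ok&(z>.004)&(z<.0105),i,.008,"z8",300)
b=cv2.resize(p,None,fx=1.25,fy=1.25); save("w1v",np.clip(b*1.4,0,255).astype(np.uint8))
E
```

```text
t: 1.15
tool_pos: [0.5509, -0.2355, 0.2596]
orientation: [-2.212, -2.219, 0.007]
force: [0.1, 1.0, 0.1]
opening: 0.0929
t 1.15 p [ 550.9 -235.5  259.6] R
 [[-0.003  1.    -0.009]
 [ 1.     0.003  0.003]
 [ 0.003 -0.009 -1.   ]] F [0.1 1.  0.1] op 92.9 q [-0.49  0.12  1.42 -0.    1.61 -0.49]
z50 (481, 33) 223 rect 743.1 -67.8  66x25 long axis -59.0 deg
z50 (328, 163) 3181 rect 561.2 -223.2  107x60 long axis 9.7 deg
z42 (477, 35) 263 rect 742.2 -66.4  67x27 long axis -62.1 deg
z42 (383, 53) 405 rect 627.2 -88.5  50x11 long axis -80.4 deg
z42 (341, 62) 538 rect 578.1 -97.1  44x22 long axis -79.3 deg
z42 (284, 72) 526 rect 501.2 -110.2  44x25 long axis -81.0 deg
z42 (243, 79) 375 rect 453.3 -118.3  50x11 long axis -80.5 deg
z42 (393, 153) 312 rect 647.8 -210.2  50x11 long axis -80.2 deg
z42 (264, 174) 287 rect 474.1 -239.7  50x11 long axis -80.5 deg
z42 (606, 228) 834 rect 940.0 -311.2  132x24 long axis 0.4 deg
lip (486, 31) 346 rect 744.7 -69.3  66x25 long axis -54.7 deg
lip (356, 56) 672 rect 591.8 -94.5  44x19 long axis -80.5 deg
lip (269, 72) 642 rect 488.8 -112.1  44x19 long axis -8
[... 178 characters left out ...]
long axis -66.6 deg
z28 (372, 57) 302 rect 615.1 -89.9  49x18 long axis -80.4 deg
z28 (311, 57) 234 rect 537.9 -89.6  57x6 long axis 9.7 deg
z28 (254, 79) 290 rect 465.4 -116.6  50x22 long axis -84.5 deg
z28 (315, 80) 213 rect 542.7 -117.1  56x6 long axis 9.7 deg
z28 (384, 153) 215 rect 637.5 -211.6  50x19 long axis -84.4 deg
z28 (273, 171) 194 rect 484.6 -236.0  49x23 long axis -72.1 deg
z28 (582, 224) 440 rect 931.0 -315.6  169x7 long axis 11.4 deg
z8 (310, 51) 341 rect 535.0 -78.6  62x9 long axis 9.8 deg
z8 (313, 69) 804 rect 539.8 -100.5  60x23 long axis 9.7 deg
z8 (321, 114) 8128 rect 550.5 -163.5  195x92 long axis 9.9 deg
z8 (521, 134) 2411 rect 835.6 -187.1  102x63 long axis -62.2 deg
```

View pics/w1v.png

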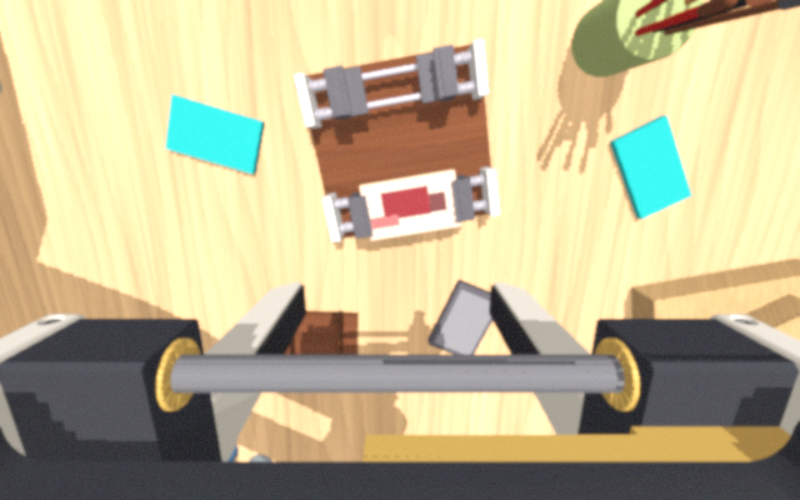

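```bash
cat >> h.py <<'E'
def goto(x,y,z,yaw,pitch,n=None):
    """target TCP mm/deg; prints tool-frame shift (mm) and rotvec from current pose"""
    s=robot.read_state(); R0=R.from_rotvec(s["orientation"]); p=np.array(s["tool_pos"])*1000
    cy,sy=np.cos(np.radians(yaw)),np.sin(np.radians(yaw))
    R1=R.from_matrix(np.array([[cy,sy,0],[sy,-cy,0],[0,0,-1]]).T if 0 else np.column_stack([[cy,sy,0],[sy,-cy,0],[0,0,-1]]))*R.from_rotvec([0,np.radians(pitch),0])
    d=R0.inv().apply(np.array([x,y,z])-p); w=(R0.inv()*R1).as_rotvec()
    print("shift tool",np.round(d,1),"rot",np.round(w,3),"| at",np.round(p,1),"F",np.round(s["force"],1),"op",round(s["opening"]*1000,1),"t",round(s["t"],2))
E
python3 - <<'E'
from h import *
for n in["scene0","side0","w1"]:
    p,d,i=load(n); P=cloud(d,i); X,Y,Z=P[...,0],P[...,1],P[...,2]
    reg=(X>.38)&(X<.6)&(Y<-.29)&(Y>-.47)
    rects(reg&(Z>.024)&(Z<.034),i,.028,n+" slat",20)
    rects(reg&(Z>.003)&(Z<.02),i,.005,n+" board",20)
    reg=(X>.45)&(X<.75)&(Y<.45)&(Y>.1)
    m=reg&(Z>.0115)&(Z<.0215); hsv=cv2.cvtColor(p,cv2.COLOR_RGB2HSV)
    rects(m,i,.016,n+" dock",100)
goto(561,-225,100,9.7,0)
E
```

```text
scene0 slat (245, 104) 86 rect 410.8 -413.2  87x13 long axis 89.4 deg
scene0 slat (230, 117) 92 rect 473.6 -414.6  88x13 long axis 86.4 deg
scene0 board (238, 117) 689 rect 444.1 -417.2  117x100 long axis -0.5 deg
scene0 dock (435, 287) 2481 rect 615.3 270.2  240x77 long axis -67.7 deg
side0 slat (392, 150) 35 rect 470.3 -409.6  87x8 long axis 87.5 deg
side0 slat (412, 154) 38 rect 406.7 -405.1  88x8 long axis 89.2 deg
side0 board (352, 149) 31 rect 596.1 -404.5  45x18 long axis -83.5 deg
side0 board (400, 159) 325 rect 438.2 -417.3  110x108 long axis -3.3 deg
side0 dock (221, 305) 2895 rect 611.1 272.6  242x74 long axis -67.6 deg
w1 slat (269, 270) 155 rect 471.6 -393.4  46x8 long axis 87.7 deg
w1 slat (230, 280) 26 rect 408.6 -409.4  15x6 long axis 85.5 deg
w1 board (259, 266) 1482 rect 449.3 -400.6  87x64 long axis -1.6 deg
w1 board (347, 268) 148 rect 594.5 -398.8  42x15 long axis 85.5 deg
shift tool [  9.   11.5 158.9] rot [-0.01   0.004  1.405] | at [ 551.1 -234.6  259. ] F [-0.4  0.1 -0.1] op 93.3 t 1.2
```

```bash
python3 -m pendant '[{"translation":[0,0,4],"twist":[0,0,0.14],"grip":1},{"translation":[0,0,4],"twist":[0,0,0.14],"grip":1},{"translation":[0,0,4],"twist":[0,0,0.14],"grip":1},{"translation":[0,0,4],"twist":[0,0,0.14],"grip":1},{"translation":[0,0,4],"twist":[0,0,0.14],"grip":1},{"translation":[0,0,4],"twist":[0,0,0.14],"grip":1},{"translation":[0,0,4],"twist":[0,0,0.14],"grip":1},{"translation":[0,0,4],"twist":[0,0,0.14],"grip":1},{"translation":[0,0,4],"twist":[0,0,0.14],"grip":1},{"translation":[0,0,0],"twist":[0,0,0.14],"grip":1}]'
python3 -c "
from h import *
goto(561,-225,80,9.7,0)"
```

```text
t: 2.2
tool_pos: [0.5534, -0.2166, 0.2172]
orientation: [-3.122, -0.209, 0.02]
force: [0.2, 0.8, 0.9]
opening: 0.0927
shift tool [  8.   11.3 136.9] rot [-0.014  0.012 -0.035] | at [ 553.4 -216.6  217.2] F [0.2 0.8 0.9] op 92.7 t 2.2
```

```bash
python3 -m pendant '[{"translation":[2,2,20],"twist":[-0.005,0.004,-0.01],"grip":1},{"translation":[2,2,20],"twist":[-0.005,0.004,-0.01],"grip":1},{"translation":[2,2,20],"twist":[-0.004,0.004,-0.01],"grip":1},{"translation":[2,2,20],"twist":[0,0,-0.005],"grip":1},{"translation":[0,2,20],"twist":[0,0,0],"grip":1},{"translation":[0,1,20],"twist":[0,0,0],"grip":1},{"translation":[0,0,12],"twist":[0,0,0],"grip":1},{"translation":[0,0,5],"twist":[0,0,0],"grip":1},{"translation":[0,0,0],"twist":[0,0,0],"grip":1},{"translation":[0,0,0],"twist":[0,0,0],"grip":1}]'
python3 - <<'E'
from h import *
goto(561,-225,26,9.7,0)
p,d,i=shot("w2"); P=cloud(d,i); Z=P[...,2]
ok=np.ones_like(Z,bool); 
hsv=cv2.cvtColor(p,cv2.COLOR_RGB2HSV)
rects((Z>.046)&(Z<.0535),i,.05,"pz50",200)
rects((Z>.054)&(Z<.062),i,.058,"lip",200)
rects((Z>.036)&(Z<.0455),i,.042,"blk",200)
save("w2v",p)
E
```

```text
t: 3.2
tool_pos: [0.566, -0.2098, 0.0738]
orientation: [-3.125, -0.278, -0.002]
force: [-0.3, -0.1, 1.0]
opening: 0.093
shift tool [-7.7 14.3 47.7] rot [-0.005 -0.002  0.008] | at [ 566.  -209.8   73.8] F [-0.3 -0.1  1. ] op 93.0 t 3.2
pz50 (335, 225) 9565 rect 565.5 -222.5  93x60 long axis 9.7 deg
lip (341, 156) 2102 rect 615.4 -216.0  44x19 long axis -79.9 deg
lip (148, 158) 2116 rect 592.7 -95.0  46x19 long axis -79.9 deg
blk (154, 100) 1247 rect 628.4 -89.4  52x10 long axis -80.7 deg
blk (340, 101) 1207 rect 649.2 -210.0  50x9 long axis -79.9 deg
blk (172, 176) 1263 rect 585.8 -97.4  46x34 long axis -79.8 deg
blk (170, 265) 439 rect 508.4 -101.4  32x16 long axis -35.6 deg
blk (334, 325) 880 rect 477.0 -239.5  49x15 long axis -79.6 deg
```

View pics/w2v.png

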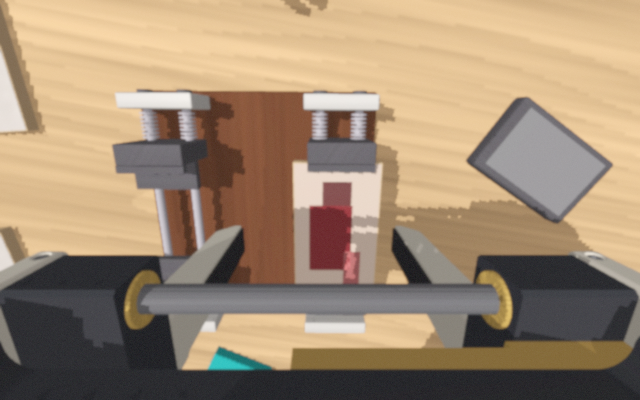

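```bash
python3 -m pendant '[{"translation":[-2,4,0],"twist":[0,0,0.004],"grip":1},{"translation":[-2,4,0],"twist":[0,0,0.004],"grip":1},{"translation":[-2,4,0],"twist":[0,0,0],"grip":1},{"translation":[-1,2,0],"twist":[0,0,0],"grip":1},{"translation":[0,0,0],"twist":[0,0,0],"grip":1},{"translation":[0,0,0],"twist":[0,0,0],"grip":1},{"translation":[0,0,0],"twist":[0,0,0],"grip":1},{"translation":[0,0,0],"twist":[0,0,0],"grip":1},{"translation":[0,0,0],"twist":[0,0,0],"grip":1},{"translation":[0,0,0],"twist":[0,0,0],"grip":1}]'
python3 -c "
from h import *
goto(561,-225,26,9.7,0)"
```

```text
t: 4.25
tool_pos: [0.5631, -0.2279, 0.0775]
orientation: [-3.129, -0.263, -0.01]
force: [0.0, -0.9, 0.4]
opening: 0.0931
shift tool [-1.9 -3.1 51.5] rot [-0.001 -0.006 -0.002] | at [ 563.1 -227.9   77.5] F [ 0.  -0.9  0.4] op 93.1 t 4.25
```

```bash
python3 -m pendant '[{"translation":[-1,-1,8],"twist":[0,-0.003,0],"grip":1},{"translation":[-1,-1,8],"twist":[0,-0.003,0],"grip":1},{"translation":[0,-1,8],"twist":[0,0,0],"grip":1},{"translation":[0,0,8],"twist":[0,0,0],"grip":1},{"translation":[0,0,8],"twist":[0,0,0],"grip":1},{"translation":[0,0,6],"twist":[0,0,0],"grip":1},{"translation":[0,0,4],"twist":[0,0,0],"grip":1},{"translation":[0,0,1],"twist":[0,0,0],"grip":1},{"translation":[0,0,0],"twist":[0,0,0],"grip":1},{"translation":[0,0,0],"twist":[0,0,0],"grip":1}]'
python3 -c "
from h import *
goto(561.5,-225,26,9.7,0)
for k in range(5): print(np.round(np.array(robot.read_state()['tool_pos'])*1000,2))"
```

```text
t: 5.25
tool_pos: [0.5594, -0.2242, 0.0202]
orientation: [-3.128, -0.263, 0.004]
force: [0.1, 0.7, 0.1]
opening: 0.093
shift tool [ 1.9  1.2 -5.8] rot [-0.003  0.002 -0.001] | at [ 559.4 -224.2   20.2] F [0.1 0.7 0.1] op 93.0 t 5.25
[ 559.38 -224.16   20.2 ]
[ 559.38 -224.16   20.2 ]
[ 559.38 -224.16   20.2 ]
[ 559.38 -224.16   20.2 ]
[ 559.38 -224.16   20.2 ]
```

```bash
python3 -m pendant '[{"translation":[1,1,-3],"twist":[0,0,0],"grip":1},{"translation":[0,0,-2],"twist":[0,0,0],"grip":1},{"translation":[0,0,0],"twist":[0,0,0],"grip":-1},{"translation":[0,0,0],"twist":[0,0,0],"grip":-1},{"translation":[0,0,0],"twist":[0,0,0],"grip":-1},{"translation":[0,0,0],"twist":[0,0,0],"grip":-1},{"translation":[0,0,0],"twist":[0,0,0],"grip":-1},{"translation":[0,0,0],"twist":[0,0,0],"grip":-1},{"translation":[0,0,0],"twist":[0,0,0],"grip":-1},{"translation":[0,0,0],"twist":[0,0,0],"grip":-1}]' 40
python3 -c "
from h import *
goto(561.5,-225,26,9.7,0)"
```

```text
t: 6.25
tool_pos: [0.5619, -0.2253, 0.0276]
orientation: [-3.129, -0.263, 0.0]
force: [-0.3, 0.7, 0.5]
opening: 0.0596
shift tool [-0.4 -0.4  1.6] rot [-0.002 -0.    -0.001] | at [ 561.9 -225.3   27.6] F [-0.3  0.7  0.5] op 59.6 t 6.25
```

```bash
python3 -m pendant '[{"translation":[-3,0,0],"twist":[0,0,0],"grip":-1},{"translation":[-3,0,0],"twist":[0,0,0],"grip":-1},{"translation":[-3,0,0],"twist":[0,0,0],"grip":-1},{"translation":[-2,0,0],"twist":[0,0,0],"grip":-1},{"translation":[-1,0,0],"twist":[0,0,0],"grip":-1},{"translation":[0,0,0],"twist":[0,0,0],"grip":-1},{"translation":[0,0,0],"twist":[0,0,0],"grip":-1},{"translation":[0,0,0],"twist":[0,0,0],"grip":-1},{"translation":[0,0,0],"twist":[0,0,0],"grip":-1},{"translation":[0,0,0],"twist":[0,0,0],"grip":-1}]'
cat >> h.py <<'E'
def bay(c,yaw):
    """grasp point & tilt in the bay frame (mm, deg); panel bottom centre if gripped at mid"""
    s=robot.read_state(); M=R.from_rotvec(s["orientation"]).as_matrix(); p=np.array(s["tool_pos"])*1000
    g=p-19*M[:,2]; a=np.radians(yaw); d=g[:2]-np.array(c)
    hx=np.array([np.cos(a),np.sin(a)]);hy=np.array([-hx[1],hx[0]])
    pit=np.degrees(np.arctan2(M[2,0],-M[2,2])); yw=np.degrees(np.arctan2(M[1,0],M[0,0]))-yaw
    roll=np.degrees(np.arctan2(M[2,1],-M[2,2]))
    print("grasp in bay x %.1f y %.1f z %.1f  pitch %.1f yaw err %.1f roll %.1f F %s op %.1f t %.2f"%(d@hx,d@hy,g[2],pit,yw,roll,np.round(s["force"],1),s["opening"]*1000,s["t"]))
E
python3 -c "
from h import *
bay((561.5,-225),9.7)"
```

```text
t: 7.25
tool_pos: [0.555, -0.2266, 0.0288]
orientation: [3.13, 0.263, 0.023]
force: [4.7, 1.5, -2.0]
opening: 0.0592
grasp in bay x -6.9 y -0.4 z 47.8  pitch 0.9 yaw err -0.1 roll 0.1 F [ 4.7  1.5 -2. ] op 59.2 t 7.25
```

```bash
python3 -m pendant '[{"translation":[-4,0,1],"twist":[0,0,0],"grip":-1},{"translation":[-4,0,0],"twist":[0,0,0],"grip":-1},{"translation":[-2,0,0],"twist":[0,0,0],"grip":-1},{"translation":[-1,0,0],"twist":[0,0.03,0],"grip":-1},{"translation":[-1,0,0],"twist":[0,0.04,0],"grip":-1},{"translation":[-1,0,0],"twist":[0,0.04,0],"grip":-1},{"translation":[-1,0,0],"twist":[0,0.04,0],"grip":-1},{"translation":[0,0,0],"twist":[0,0,0],"grip":-1},{"translation":[0,0,0],"twist":[0,0,0],"grip":-1},{"translation":[0,0,0],"twist":[0,0,0],"grip":-1}]'
python3 -c "
from h import *
bay((561.5,-225),9.7)"
```

```text
t: 8.25
tool_pos: [0.5536, -0.2275, 0.0368]
orientation: [-3.107, -0.262, -0.312]
force: [5.4, 1.3, -3.4]
opening: 0.0598
grasp in bay x -12.0 y -1.0 z 55.4  pitch 11.4 yaw err -0.0 roll 0.5 F [ 5.4  1.3 -3.4] op 59.8 t 8.25
```

```bash
python3 -m pendant '[{"translation":[0,0,-2],"twist":[0,0.04,0],"grip":-1},{"translation":[0,0,-2],"twist":[0,0.04,0],"grip":-1},{"translation":[2,0,-1],"twist":[0,0.03,0],"grip":-1},{"translation":[4,0,0],"twist":[0,0,0],"grip":-1},{"translation":[4,0,0],"twist":[0,0,0],"grip":-1},{"translation":[4,0,0],"twist":[0,0,0],"grip":-1},{"translation":[4,0,0],"twist":[0,0,0],"grip":-1},{"translation":[4,0,-1],"twist":[0,0,0],"grip":-1},{"translation":[3,0,-1],"twist":[0,0,0],"grip":-1},{"translation":[0,0,0],"twist":[0,0,0],"grip":-1}]'
python3 -c "
from h import *
bay((561.5,-225),9.7)"
```

```text
t: 9.25
tool_pos: [0.5765, -0.2225, 0.0509]
orientation: [-3.075, -0.262, -0.482]
force: [0.4, -0.6, -0.4]
opening: 0.0594
grasp in bay x 9.4 y 0.1 z 69.0  pitch 17.8 yaw err 0.1 roll 0.5 F [ 0.4 -0.6 -0.4] op 59.4 t 9.25
```

```bash
python3 -m pendant '[{"translation":[4,0,-12],"twist":[0,0,0],"grip":-1},{"translation":[5,0,-16],"twist":[0,0,0],"grip":-1},{"translation":[5,0,-16],"twist":[0,0,0],"grip":-1},{"translation":[5,0,-16],"twist":[0,0,0],"grip":-1},{"translation":[5,0,-16],"twist":[0,-0.06,0],"grip":-1},{"translation":[0,0,-16],"twist":[0,-0.08,0],"grip":-1},{"translation":[0,0,-5],"twist":[0,-0.08,0],"grip":-1},{"translation":[0,0,0],"twist":[0,-0.08,0],"grip":-1},{"translation":[0,0,0],"twist":[0,0,0],"grip":-1},{"translation":[0,0,0],"twist":[0,0,0],"grip":-1}]'
python3 -c "
from h import *
goto(440,-412,120,-2.5,0)"
```

```text
t: 10.25
tool_pos: [0.5729, -0.225, 0.1684]
orientation: [3.115, 0.256, 0.017]
force: [0.0, -0.1, -1.1]
opening: 0.0596
shift tool [-162.1  161.9   49.6] rot [ 0.016 -0.011  0.208] | at [ 572.9 -225.   168.4] F [ 0.  -0.1 -1.1] op 59.6 t 10.25
```

```bash
python3 -m pendant '[{"translation":[-18,18,0],"twist":[0.003,-0.002,0.025],"grip":-1},{"translation":[-18,18,0],"twist":[0.003,-0.002,0.025],"grip":-1},{"translation":[-18,18,0],"twist":[0.003,-0.002,0.025],"grip":-1},{"translation":[-18,18,0],"twist":[0.003,-0.002,0.025],"grip":-1},{"translation":[-18,18,0],"twist":[0.003,-0.002,0.025],"grip":-1},{"translation":[-18,18,0],"twist":[0,0,0.025],"grip":-1},{"translation":[-18,18,0],"twist":[0,0,0.025],"grip":-1},{"translation":[-18,18,0],"twist":[0,0,0.025],"grip":-1},{"translation":[-8,8,0],"twist":[0,0,0],"grip":-1},{"translation":[0,0,0],"twist":[0,0,0],"grip":-1}]'
python3 - <<'E'
from h import *
goto(440,-412,60,-2.5,0)
p,d,i=shot("w3"); P=cloud(d,i); X,Y,Z=np.moveaxis(P,-1,0)
rects((Z>.022)&(Z<.034),i,.028,"slat",80)
rects((Z>.002)&(Z<.012)&(X<.6),i,.005,"board",300)
save("w3v",p)
E
```

```text
t: 11.25
tool_pos: [0.4222, -0.3914, 0.1693]
orientation: [3.14, -0.073, 0.031]
force: [0.1, -0.5, -0.8]
opening: 0.0589
shift tool [ 16.6  19.8 109.6] rot [-0.    -0.02  -0.003] | at [ 422.2 -391.4  169.3] F [ 0.1 -0.5 -0.8] op 58.9 t 11.25
slat (46, 97) 1652 rect 530.5 -108.2  173x50 long axis 11.1 deg
slat (155, 49) 411 rect 566.8 -239.3  56x6 long axis 9.6 deg
slat (129, 55) 418 rect 562.2 -211.8  56x7 long axis 10.3 deg
slat (15, 84) 472 rect 541.4 -90.1  56x8 long axis 9.3 deg
slat (170, 125) 503 rect 495.4 -239.4  47x35 long axis -72.8 deg
slat (337, 140) 632 rect 471.0 -415.4  85x8 long axis 88.2 deg
slat (555, 232) 221 rect 355.4 -664.7  31x18 long axis -44.3 deg
slat (507, 237) 225 rect 349.9 -610.5  36x22 long axis -36.4 deg
slat (635, 264) 98 rect 307.5 -763.9  21x10 long axis 13.2 deg
board (180, 77) 2472 rect 535.4 -249.3  137x23 long axis 9.7 deg
board (142, 52) 1311 rect 569.6 -212.9  60x23 long axis 9.6 deg
board (92, 91) 11067 rect 531.6 -170.9  157x133 long axis 8.9 deg
board (27, 81) 1147 rect 547.3 -82.3  60x21 long axis 9.6 deg
board (336, 127) 1410 rect 484.1 -415.5  90x20 long axis 88.7 deg
board (169, 130) 327 rect 489.1 -226.9  22x22 long axis -80.3 deg
board (337, 152) 1267 rect 456.0 -415.0  89x18 long axis 87.3 deg
board (129, 236) 2041 rect 353.0 -153.3  78x67 long axis -16.0 deg
```

View pics/w3v.png

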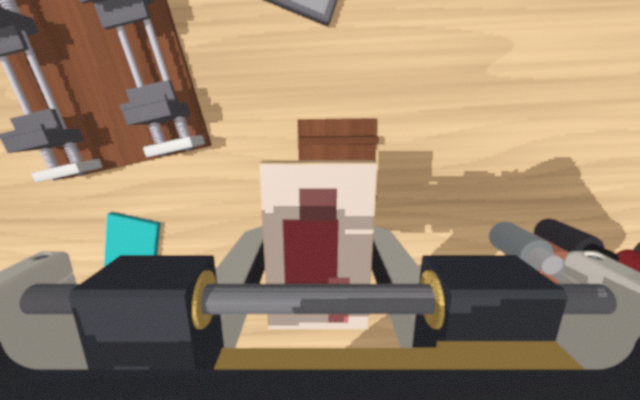

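```bash
python3 -m pendant '[{"translation":[6,7,10],"twist":[0,-0.01,0],"grip":-1},{"translation":[6,7,12],"twist":[0,-0.01,0],"grip":-1},{"translation":[4,6,12],"twist":[0,0,0],"grip":-1},{"translation":[0,0,12],"twist":[0,0,0],"grip":-1},{"translation":[0,0,12],"twist":[0,0,0],"grip":-1},{"translation":[0,0,12],"twist":[0,0,0],"grip":-1},{"translation":[0,0,12],"twist":[0,0,0],"grip":-1},{"translation":[0,0,8],"twist":[0,0,0],"grip":-1},{"translation":[0,0,0],"twist":[0,0,0],"grip":-1},{"translation":[0,0,0],"twist":[0,0,0],"grip":-1}]'
python3 -c "
from h import *
goto(439,-414,16,-2,0)"
```

```text
t: 12.3
tool_pos: [0.442, -0.4068, 0.0734]
orientation: [-3.138, 0.062, -0.004]
force: [0.9, 0.4, -0.1]
opening: 0.0593
shift tool [-2.9  7.5 57.4] rot [-0.003 -0.003 -0.005] | at [ 442.  -406.8   73.4] F [ 0.9  0.4 -0.1] op 59.3 t 12.3
```

```bash
python3 -m pendant '[{"translation":[-1,2,8],"twist":[0,0,0],"grip":-1},{"translation":[-1,2,8],"twist":[0,0,0],"grip":-1},{"translation":[-1,2,8],"twist":[0,0,0],"grip":-1},{"translation":[0,1,8],"twist":[0,0,0],"grip":-1},{"translation":[0,0,7],"twist":[0,0,0],"grip":-1},{"translation":[0,0,5],"twist":[0,0,0],"grip":-1},{"translation":[0,0,3],"twist":[0,0,0],"grip":-1},{"translation":[0,0,2],"twist":[0,0,0],"grip":-1},{"translation":[0,0,0],"twist":[0,0,0],"grip":-1},{"translation":[0,0,0],"twist":[0,0,0],"grip":-1}]'
python3 -c "
from h import *
goto(439,-414,16,-2,0)"
```

```text
t: 13.3
tool_pos: [0.4392, -0.4153, 0.0215]
orientation: [-3.14, 0.063, -0.007]
force: [0.1, 0.6, -0.7]
opening: 0.0596
shift tool [-0.3 -1.3  5.5] rot [-0.001 -0.004 -0.005] | at [ 439.2 -415.3   21.5] F [ 0.1  0.6 -0.7] op 59.6 t 13.3
```

```bash
python3 -m pendant '[{"translation":[0,0,2],"twist":[0,0,0],"grip":-1},{"translation":[0,0,2],"twist":[0,0,0],"grip":-1},{"translation":[0,0,1],"twist":[0,0,0],"grip":-1},{"translation":[0,0,1],"twist":[0,0,0],"grip":-1},{"translation":[0,0,0],"twist":[0,0,0],"grip":-0.1},{"translation":[0,0,0],"twist":[0,0,0],"grip":0.1},{"translation":[0,0,0],"twist":[0,0,0],"grip":0.6},{"translation":[0,0,0],"twist":[0,0,0],"grip":0.9},{"translation":[0,0,-5],"twist":[0,0,0],"grip":0.9},{"translation":[0,0,-10],"twist":[0,0,0],"grip":0.9}]'
python3 -m pendant '[{"translation":[0,0,-15],"twist":[0,0,0],"grip":1},{"translation":[0,0,-20],"twist":[0,0,0],"grip":1},{"translation":[0,0,-20],"twist":[0,0,0],"grip":1},{"translation":[0,0,-20],"twist":[0,0,0],"grip":1},{"translation":[0,0,-20],"twist":[0,0,0],"grip":1},{"translation":[-10,0,-20],"twist":[0,0,0],"grip":1},{"translation":[-10,0,-20],"twist":[0,0,0],"grip":1},{"translation":[-10,0,-10],"twist":[0,0,0],"grip":1},{"translation":[0,0,0],"twist":[0,0,0],"grip":1},{"translation":[0,0,0],"twist":[0,0,0],"grip":1}]'
python3 - <<'E'
from h import *
goto(439,73,150,17.6,0)
p,d,i=shot("w4"); P=cloud(d,i); X,Y,Z=np.moveaxis(P,-1,0)
reg=(X<.53)&(Y<-.33)
rects(reg&(Z>.034)&(Z<.044),i,.038,"painting",80)
pa=P[reg&(Z>.034)&(Z<.044)]; print(np.round(np.linalg.lstsq(np.c_[pa[:,:2],np.ones(len(pa))],pa[:,2],rcond=None)[0],4), np.median(pa[:,2]))
rects((Z>.002)&(Z<.012)&(X<.6)&(Y<-.33),i,.005,"board",200)
E
```

```text
t: 14.3
tool_pos: [0.4392, -0.4151, 0.0307]
orientation: [-3.14, 0.063, -0.007]
force: [-0.8, 1.0, -0.2]
opening: 0.0856
t: 15.3
tool_pos: [0.4095, -0.4162, 0.1967]
orientation: [3.131, -0.062, 0.022]
force: [-0.2, -0.1, 0.3]
opening: 0.0929
shift tool [   9.3 -490.4   42. ] rot [ 0.012 -0.012 -0.347] | at [ 409.5 -416.2  196.7] F [-0.2 -0.1  0.3] op 92.9 t 15.3
painting (314, 153) 4628 rect 439.6 -415.7  99x60 long axis -2.4 deg
painting (521, 218) 152 rect 354.1 -663.0  33x15 long axis -41.7 deg
painting (476, 222) 150 rect 349.1 -610.8  36x20 long axis -34.4 deg
painting (615, 241) 306 rect 317.9 -786.8  55x16 long axis -62.1 deg
painting (561, 248) 119 rect 312.2 -721.9  28x12 long axis -64.5 deg
painting (455, 254) 92 rect 309.4 -588.5  26x11 long axis -68.3 deg
[-0.0018 -0.0007  0.0391] 0.03860957684179861
board (310, 113) 501 rect 483.9 -415.7  90x19 long axis 87.7 deg
board (282, 153) 486 rect 438.3 -375.8  57x14 long axis 0.2 deg
board (345, 154) 369 rect 436.0 -453.5  55x10 long axis -1.1 deg
board (590, 232) 256 rect 317.1 -787.2  61x16 long axis -56.2 deg
```

```bash
python3 -m pendant '[{"translation":[3,-30,0],"twist":[0,0,-0.03],"grip":1},{"translation":[3,-40,0],"twist":[0,0,-0.03],"grip":1},{"translation":[3,-45,0],"twist":[0,0,-0.03],"grip":1},{"translation":[3,-45,0],"twist":[0,0,-0.03],"grip":1},{"translation":[3,-45,0],"twist":[0,0,-0.03],"grip":1},{"translation":[3,-45,0],"twist":[0,0,-0.03],"grip":1},{"translation":[3,-45,0],"twist":[0,0,-0.03],"grip":1},{"translation":[0,-45,0],"twist":[0,0,-0.03],"grip":1},{"translation":[0,-40,0],"twist":[0,0,-0.03],"grip":1},{"translation":[0,-20,0],"twist":[0,0,-0.03],"grip":1}]'
python3 -c "
from h import *
goto(439,73,100,17.6,0)"
```

```text
t: 16.35
tool_pos: [0.3873, -0.0027, 0.1804]
orientation: [-3.113, -0.418, 0.004]
force: [0.5, -0.0, 0.6]
opening: 0.0931
shift tool [ 70.  -59.3  80.3] rot [-0.001  0.002 -0.04 ] | at [387.3  -2.7 180.4] F [ 0.5 -0.   0.6] op 93.1 t 16.35
```

```bash
python3 -m pendant '[{"translation":[10,-9,8],"twist":[0,0,-0.01],"grip":1},{"translation":[11,-9,10],"twist":[0,0,-0.01],"grip":1},{"translation":[11,-9,12],"twist":[0,0,-0.01],"grip":1},{"translation":[11,-9,12],"twist":[0,0,-0.01],"grip":1},{"translation":[11,-9,12],"twist":[0,0,0],"grip":1},{"translation":[10,-9,12],"twist":[0,0,0],"grip":1},{"translation":[4,-4,8],"twist":[0,0,0],"grip":1},{"translation":[0,0,4],"twist":[0,0,0],"grip":1},{"translation":[0,0,0],"twist":[0,0,0],"grip":1},{"translation":[0,0,0],"twist":[0,0,0],"grip":1}]'
python3 - <<'E'
from h import *
p,d,i=shot("w5"); P=cloud(d,i); X,Y,Z=np.moveaxis(P,-1,0); hsv=cv2.cvtColor(p,cv2.COLOR_RGB2HSV)
m=(Z>.004)&(Z<.018)&(hsv[...,1]<60)&(hsv[...,2]>90)
rects(m,i,.010,"white",200)
goto(439,73,30,17.6,0)
E
```

```text
t: 17.35
tool_pos: [0.4296, 0.081, 0.0902]
orientation: [-3.098, -0.499, 0.027]
force: [1.2, -0.3, -0.5]
opening: 0.0927
white (415, 14) 2372 rect 588.1 57.8  61x21 long axis -71.9 deg
white (588, 24) 242 rect 625.8 -70.9  18x12 long axis -81.0 deg
white (330, 188) 7191 rect 437.9 72.8  100x60 long axis 17.6 deg
shift tool [ 7.3 10.8 60.2] rot [-0.006  0.016  0.012] | at [429.7  80.9  90.3] F [-0.2  0.6  0.6] op 93.2 t 17.4
```

```bash
python3 -m pendant '[{"translation":[2,3,8],"twist":[0,0.007,0.005],"grip":1},{"translation":[2,3,8],"twist":[0,0.007,0.005],"grip":1},{"translation":[2,2,8],"twist":[0,0,0],"grip":1},{"translation":[0,2,8],"twist":[0,0,0],"grip":1},{"translation":[0,0,8],"twist":[0,0,0],"grip":1},{"translation":[0,0,8],"twist":[0,0,0],"grip":1},{"translation":[0,0,6],"twist":[0,0,0],"grip":1},{"translation":[0,0,5],"twist":[0,0,0],"grip":1},{"translation":[0,0,3],"twist":[0,0,0],"grip":1},{"translation":[0,0,0],"twist":[0,0,0],"grip":1}]'
python3 -c "
from h import *
goto(438,73,3,17.6,0)"
```

```text
t: 18.4
tool_pos: [0.4393, 0.0717, 0.0234]
orientation: [-3.099, -0.478, 0.001]
force: [-0.6, 0.8, -0.3]
opening: 0.0932
shift tool [-0.8 -1.5 20.4] rot [-0.005 -0.    -0.001] | at [439.3  71.7  23.4] F [-0.6  0.8 -0.3] op 93.2 t 18.4
```

```bash
python3 -m pendant '[{"translation":[0,-1,5],"twist":[0,0,0],"grip":1},{"translation":[0,0,5],"twist":[0,0,0],"grip":1},{"translation":[0,0,4],"twist":[0,0,0],"grip":1},{"translation":[0,0,3],"twist":[0,0,0],"grip":1},{"translation":[0,0,1],"twist":[0,0,0],"grip":1},{"translation":[0,0,1],"twist":[0,0,0],"grip":1},{"translation":[0,0,0],"twist":[0,0,0],"grip":1},{"translation":[0,0,0],"twist":[0,0,0],"grip":1},{"translation":[0,0,0],"twist":[0,0,0],"grip":0.7},{"translation":[0,0,0],"twist":[0,0,0],"grip":0.5}]'
python3 -c "
from h import *
goto(438,73,3,17.6,0)"
```

```text
t: 19.4
tool_pos: [0.4401, 0.0731, 0.0039]
orientation: [-3.1, -0.479, -0.003]
force: [-0.5, -0.5, -0.4]
opening: 0.0812
shift tool [-2.  -0.6  0.9] rot [-0.005 -0.002 -0.001] | at [440.1  73.1   3.9] F [-0.5 -0.5 -0.4] op 81.2 t 19.4
```

```bash
python3 -m pendant '[{"translation":[-1,0,1],"twist":[0,0,0],"grip":0.3},{"translation":[-1,0,0],"twist":[0,0,0],"grip":-1},{"translation":[0,0,0],"twist":[0,0,0],"grip":-1},{"translation":[0,0,0],"twist":[0,0,0],"grip":-1},{"translation":[0,0,0],"twist":[0,0,0],"grip":-1},{"translation":[0,0,0],"twist":[0,0,0],"grip":-1},{"translation":[0,0,0],"twist":[0,0,0],"grip":-1},{"translation":[0,0,-4],"twist":[0,0,0],"grip":-1},{"translation":[0,0,-8],"twist":[0,0,0],"grip":-1},{"translation":[0,0,-10],"twist":[0,0,0],"grip":-1}]' 40
python3 -c "
from h import *
goto(437,73,3,17.6,0)"
```

```text
t: 20.4
tool_pos: [0.4366, 0.0722, 0.025]
orientation: [-3.099, -0.479, 0.002]
force: [-0.9, -0.3, -1.1]
opening: 0.0591
shift tool [ 0.6 -0.5 22. ] rot [-0.006  0.    -0.001] | at [436.6  72.2  25. ] F [-0.9 -0.3 -1.1] op 59.1 t 20.4
```

```bash
python3 -m pendant '[{"translation":[0,0,-15],"twist":[0,0,0],"grip":-1},{"translation":[0,0,-20],"twist":[0,0,0],"grip":-1},{"translation":[0,10,-20],"twist":[0,0,0.02],"grip":-1},{"translation":[5,20,-20],"twist":[0,0,0.02],"grip":-1},{"translation":[10,25,-15],"twist":[0,0,0.02],"grip":-1},{"translation":[15,25,-10],"twist":[0,0,0.02],"grip":-1},{"translation":[15,25,0],"twist":[0,0,0.02],"grip":-1},{"translation":[10,20,0],"twist":[0,0,0.02],"grip":-1},{"translation":[5,10,0],"twist":[0,0,0.01],"grip":-1},{"translation":[0,0,0],"twist":[0,0,0],"grip":-1}]'
cat >> h.py <<'E'
def held(name):
    """held panel in the tool frame: plane tilt, corners"""
    p,d,i=shot(name); s=robot.read_state(); P=cloud(d,i); M=R.from_rotvec(s["orientation"]).as_matrix()
    q=(P-np.array(s["tool_pos"]))@M*1000; hsv=cv2.cvtColor(p,cv2.COLOR_RGB2HSV)
    m=(abs(q[...,0])<70)&(abs(q[...,1])<40)&(q[...,2]<8)&(q[...,2]>-30)&(hsv[...,1]<70)&(hsv[...,2]>90)&(d>0)
    nn,L,stt,_=cv2.connectedComponentsWithStats(m.astype(np.uint8)); m=L==(1+np.argmax(stt[1:,4])); a=q[m]
    c=np.linalg.lstsq(np.c_[a[:,:2],np.ones(len(a))],a[:,2],rcond=None)[0]
    (x,y),(w,h),t=cv2.minAreaRect(a[:,:2].astype(np.float32))
    print("held: n",len(a),"tilt deg x %.1f y %.1f"%tuple(-np.degrees(c[:2])),"top z_tool %.1f"%c[2],"x range",np.round(np.percentile(a[:,0],[.3,99.7]),1),"y",np.round(np.percentile(a[:,1],[.3,99.7]),1),"rect %.1f %.1f %.0fx%.0f %.1f"%(x,y,w,h,t))
E
python3 -c "
from h import *
held('w6')
bay((540.3,-103.4),9.7)
goto(540,-103,100,9.7,0)"
```

```text
t: 21.4
tool_pos: [0.5338, -0.0495, 0.1413]
orientation: [-3.127, -0.272, -0.017]
force: [0.8, 0.5, -0.1]
opening: 0.0595
held: n 13290 tilt deg x -0.6 y -0.1 top z_tool -8.1 x range [-28.3  50.1] y [-38.7  38.9] rect 10.5 0.0 79x80 0.0
grasp in bay x 2.2 y 54.9 z 160.1  pitch 0.6 yaw err 0.3 roll -0.1 F [-0.7  0.6  0.3] op 59.3 t 21.45
shift tool [-3.3 54.6 41. ] rot [-0.002 -0.011  0.005] | at [533.4 -48.9 141.1] F [-0.7  0.6  0.3] op 59.3 t 21.45
```

```bash
python3 -m pendant '[{"translation":[1,8,0],"twist":[0,0,0],"grip":-1},{"translation":[1,9,0],"twist":[0,0,0],"grip":-1},{"translation":[1,9,0],"twist":[0,0.05,0],"grip":-1},{"translation":[1,9,5],"twist":[0,0.06,0],"grip":-1},{"translation":[0,9,5],"twist":[0,0.06,0],"grip":-1},{"translation":[0,7,5],"twist":[0,0.06,0],"grip":-1},{"translation":[0,2,5],"twist":[0,0.06,0],"grip":-1},{"translation":[0,0,3],"twist":[0,0,0],"grip":-1},{"translation":[0,0,0],"twist":[0,0,0],"grip":-1},{"translation":[0,0,0],"twist":[0,0,0],"grip":-1}]'
cat >> h.py <<'E'
def pan(c,yaw,tx,tz,pitch,off=3.0,xo=0.0,ty=0.0):
    """held panel centre in the bay frame; prints tool move to bring it to (tx,ty,tz), pitch"""
    s=robot.read_state(); M=R.from_rotvec(s["orientation"]).as_matrix(); p=np.array(s["tool_pos"])*1000
    C=p-off*M[:,2]+xo*M[:,0]; a=np.radians(yaw); H=np.array([[np.cos(a),-np.sin(a),0],[np.sin(a),np.cos(a),0],[0,0,1]])
    b=H.T@(C-np.array([c[0],c[1],0])); pit=np.degrees(np.arctan2(M[2,0],-M[2,2])); th=np.radians(pit)
    ends=[b+H.T@(k*50*M[:,0]+5*M[:,2]) for k in(-1,1)]
    yw=np.degrees(np.arctan2(M[1,0],M[0,0]))-yaw; roll=np.degrees(np.arctan2(M[2,1],-M[2,2]))
    print("panel in bay",np.round(b,1),"pitch %.1f yaw err %.1f roll %.1f"%(pit,yw,roll),"low corners -x end x,z",np.round(ends[0][[0,2]],1),"+x",np.round(ends[1][[0,2]],1),"F",np.round(H.T@s["force"],1),"op %.1f t %.2f"%(s["opening"]*1000,s["t"]))
    cy,sy=np.cos(a),np.sin(a); R1=np.column_stack([[cy,sy,0],[sy,-cy,0],[0,0,-1]])@R.from_rotvec([0,np.radians(pitch),0]).as_matrix()
    tcp=np.array([c[0],c[1],0])+H@np.array([tx,ty,tz])+off*R1[:,2]-xo*R1[:,0]
    print("  tool shift",np.round(M.T@(tcp-p),1),"rot",np.round(R.from_matrix(M.T@R1).as_rotvec(),3))
E
python3 -c "
from h import *
pan((540.5,-103.3),9.7,10,75,17)"
```

```text
t: 22.45
tool_pos: [0.5483, -0.0993, 0.1174]
orientation: [-3.064, -0.279, -0.472]
force: [0.3, 1.4, 0.3]
opening: 0.0592
panel in bay [  7.5   2.7 120.2] pitch 17.5 yaw err 0.7 roll -0.1 low corners -x end x,z [-38.7 100.4] +x [ 56.7 130.5] F [0.5 1.3 0.3] op 59.2 t 22.45
  tool shift [-11.3   2.8  43.9] rot [-0.005 -0.009  0.012]
```

```bash
python3 -m pendant '[{"translation":[-2,1,6],"twist":[0,-0.004,0.006],"grip":-1},{"translation":[-2,1,7],"twist":[0,-0.004,0.006],"grip":-1},{"translation":[-2,1,7],"twist":[0,0,0],"grip":-1},{"translation":[-2,0,7],"twist":[0,0,0],"grip":-1},{"translation":[-2,0,7],"twist":[0,0,0],"grip":-1},{"translation":[-1,0,5],"twist":[0,0,0],"grip":-1},{"translation":[0,0,3],"twist":[0,0,0],"grip":-1},{"translation":[0,0,0],"twist":[0,0,0],"grip":-1},{"translation":[0,0,0],"twist":[0,0,0],"grip":-1},{"translation":[0,0,0],"twist":[0,0,0],"grip":-1}]'
python3 - <<'E'
from h import *
pan((540.5,-103.3),9.7,10,61,17)
p,d,i=shot("s7","side"); save("s7v",cv2.resize(p[90:240,220:480],None,fx=3,fy=3))
E
```

```text
t: 23.45
tool_pos: [0.5518, -0.1008, 0.0702]
orientation: [-3.066, -0.263, -0.454]
force: [0.1, -0.1, 0.1]
opening: 0.0593
panel in bay [10.7  0.6 73.1] pitch 16.9 yaw err 0.1 roll -0.4 low corners -x end x,z [-35.7  53.8] +x [60.  82.8] F [ 0.1 -0.1  0.1] op 59.3 t 23.45
  tool shift [-4.2  0.6 11.3] rot [-0.006  0.002  0.001]
```

View pics/s7v.png

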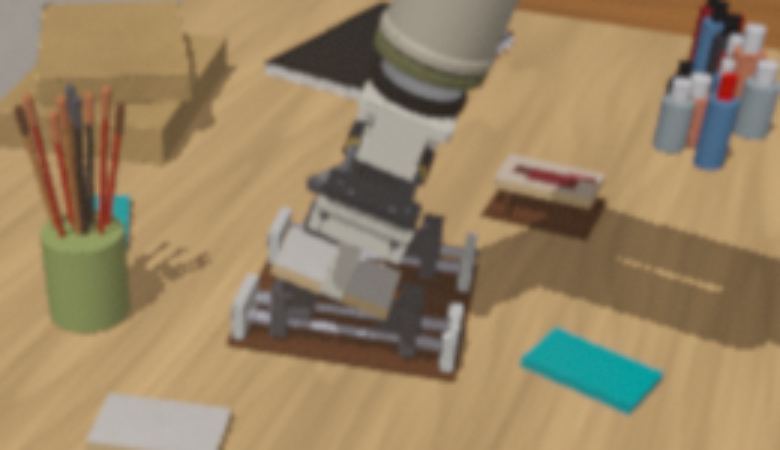

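```bash
python3 -m pendant '[{"translation":[-1,0,4],"twist":[0,0,0],"grip":-1},{"translation":[-1,0,4],"twist":[0,0,0],"grip":-1},{"translation":[-1,0,3],"twist":[0,0,0],"grip":-1},{"translation":[-1,0,2],"twist":[0,0,0],"grip":-1},{"translation":[0,0,1],"twist":[0,0,0],"grip":-1},{"translation":[0,0,0],"twist":[0,0,0],"grip":-1},{"translation":[0,0,0],"twist":[0,0,0],"grip":-1},{"translation":[0,0,0],"twist":[0,0,0],"grip":-1},{"translation":[0,0,0],"twist":[0,0,0],"grip":-1},{"translation":[0,0,0],"twist":[0,0,0],"grip":-1}]'
python3 -c "
from h import *
pan((540.5,-103.3),9.7,-12,59.4,17)"
```

```text
t: 24.5
tool_pos: [0.5532, -0.1012, 0.0562]
orientation: [-3.067, -0.264, -0.458]
force: [-0.7, 0.7, 1.0]
opening: 0.0596
panel in bay [12.  -0.  59.1] pitch 17.0 yaw err 0.1 roll -0.3 low corners -x end x,z [-34.4  39.7] +x [61.3 68.9] F [-0.6  0.8  1. ] op 59.6 t 24.50
  tool shift [-22.8  -0.1  -7.3] rot [-0.005 -0.     0.001]
```

```bash
python3 -m pendant '[{"translation":[-3,0,-1],"twist":[0,0,0],"grip":-1},{"translation":[-3,0,-1],"twist":[0,0,0],"grip":-1},{"translation":[-3,0,-1],"twist":[0,0,0],"grip":-1},{"translation":[-3,0,-1],"twist":[0,0,0],"grip":-1},{"translation":[-3,0,-1],"twist":[0,0,0],"grip":-1},{"translation":[-3,0,-1],"twist":[0,0,0],"grip":-1},{"translation":[0,0,0],"twist":[0,0,0],"grip":-1},{"translation":[0,0,0],"twist":[0,0,0],"grip":-1},{"translation":[0,0,0],"twist":[0,0,0],"grip":-1},{"translation":[0,0,0],"twist":[0,0,0],"grip":-1}]'
python3 -c "
from h import *
pan((540.5,-103.3),9.7,-12,59.4,17)"
```

```text
t: 25.5
tool_pos: [0.5351, -0.1045, 0.0581]
orientation: [-3.066, -0.262, -0.467]
force: [4.8, 2.3, -1.2]
opening: 0.0593
panel in bay [-6.4 -0.3 60.9] pitch 17.3 yaw err 0.0 roll -0.2 low corners -x end x,z [-52.6  41.3] +x [42.8 71. ] F [ 5.1  1.5 -1.2] op 59.3 t 25.50
  tool shift [-5.8 -0.3 -0.2] rot [-0.004 -0.006  0.001]
```

```bash
python3 -m pendant '[{"translation":[-3,0,0],"twist":[0,0,0],"grip":-1},{"translation":[-3,0,0],"twist":[0,0,0],"grip":-1},{"translation":[-2,0,0],"twist":[0,0,0],"grip":-1},{"translation":[-1,0,0],"twist":[0,0,0],"grip":-1},{"translation":[0,0,0],"twist":[0,0,0],"grip":-1},{"translation":[0,0,0],"twist":[0,0,0],"grip":-1},{"translation":[0,0,0],"twist":[0,0,0],"grip":-1},{"translation":[0,0,0],"twist":[0,0,0],"grip":-1},{"translation":[0,0,0],"twist":[0,0,0],"grip":-1},{"translation":[0,0,0],"twist":[0,0,0],"grip":-1}]'
python3 -c "
from h import *
pan((540.5,-103.3),9.7,-12,52,8)"
```

```text
t: 26.5
tool_pos: [0.5316, -0.1051, 0.0589]
orientation: [-3.063, -0.262, -0.481]
force: [6.0, 1.2, -2.9]
opening: 0.0593
panel in bay [-10.   -0.3  61.7] pitch 17.9 yaw err 0.1 roll -0.2 low corners -x end x,z [-56.1  41.6] +x [39.1 72.3] F [ 6.1  0.2 -2.9] op 59.3 t 26.50
  tool shift [-5.4 -0.2  8.6] rot [-0.003 -0.172  0.001]
```

```bash
python3 -m pendant '[{"translation":[-2,0,2],"twist":[0,-0.04,0],"grip":-1},{"translation":[-2,0,2],"twist":[0,-0.04,0],"grip":-1},{"translation":[-2,0,2],"twist":[0,-0.04,0],"grip":-1},{"translation":[-1,0,2],"twist":[0,-0.04,0],"grip":-1},{"translation":[-1,0,0],"twist":[0,0,0],"grip":-1},{"translation":[0,0,0],"twist":[0,0,0],"grip":-1},{"translation":[0,0,0],"twist":[0,0,0],"grip":-1},{"translation":[0,0,0],"twist":[0,0,0],"grip":-1},{"translation":[0,0,0],"twist":[0,0,0],"grip":-1},{"translation":[0,0,0],"twist":[0,0,0],"grip":-1}]'
python3 -c "
from h import *
pan((540.5,-103.3),9.7,-12,45,0)"
```

```text
t: 27.5
tool_pos: [0.5325, -0.1053, 0.0516]
orientation: [-3.106, -0.266, -0.245]
force: [5.3, 1.3, -3.2]
opening: 0.0595
panel in bay [-8.7 -0.6 54.5] pitch 9.0 yaw err 0.1 roll -0.1 low corners -x end x,z [-57.3  41.8] +x [41.5 57.4] F [ 5.4  0.4 -3.2] op 59.5 t 27.50
  tool shift [-5.2 -0.6  8.9] rot [-0.001 -0.157  0.001]
```

```bash
python3 -m pendant '[{"translation":[-3,0,0],"twist":[0,0,0],"grip":-1},{"translation":[-3,0,0],"twist":[0,0,0],"grip":-1},{"translation":[-3,0,0],"twist":[0,0,0],"grip":-1},{"translation":[-1,0,1],"twist":[0,0,0],"grip":-1},{"translation":[-1,0,0],"twist":[0,0,0],"grip":-1},{"translation":[-1,0,0],"twist":[0,0,0],"grip":-1},{"translation":[0,0,0],"twist":[0,0,0],"grip":-1},{"translation":[0,0,0],"twist":[0,0,0],"grip":-1},{"translation":[0,0,0],"twist":[0,0,0],"grip":-1},{"translation":[0,0,0],"twist":[0,0,0],"grip":-1}]'
python3 -c "
from h import *
pan((540.5,-103.3),9.7,-12,45,0)"
```

```text
t: 28.5
tool_pos: [0.5297, -0.1058, 0.0528]
orientation: [-3.104, -0.265, -0.272]
force: [6.3, 1.6, -3.9]
opening: 0.0592
panel in bay [-11.5  -0.6  55.8] pitch 10.0 yaw err 0.1 roll 0.0 low corners -x end x,z [-59.9  42.2] +x [38.6 59.5] F [ 6.5  0.5 -3.9] op 59.2 t 28.50
  tool shift [-2.8 -0.7 10.5] rot [ 0.    -0.175  0.001]
```

```bash
python3 -m pendant '[{"translation":[-2,0,3],"twist":[0,-0.05,0],"grip":-1},{"translation":[-1,0,3],"twist":[0,-0.05,0],"grip":-1},{"translation":[-1,0,3],"twist":[0,-0.05,0],"grip":-1},{"translation":[-1,0,2],"twist":[0,-0.02,0],"grip":-1},{"translation":[-1,0,1],"twist":[0,-0.02,0],"grip":-1},{"translation":[0,0,1],"twist":[0,0,0],"grip":-1},{"translation":[0,0,0],"twist":[0,0,0],"grip":-1},{"translation":[0,0,0],"twist":[0,0,0],"grip":-1},{"translation":[0,0,0],"twist":[0,0,0],"grip":-1},{"translation":[0,0,0],"twist":[0,0,0],"grip":-1}]'
python3 -c "
from h import *
pan((540.5,-103.3),9.7,-12,45,0)"
```

```text
t: 29.5
tool_pos: [0.5347, -0.1053, 0.0437]
orientation: [3.127, 0.267, -0.009]
force: [4.3, 1.8, -1.8]
opening: 0.0595
panel in bay [-6.1 -1.  46.7] pitch -0.3 yaw err 0.1 roll 0.2 low corners -x end x,z [-56.1  41.9] +x [43.9 41.4] F [ 4.5  1.  -1.8] op 59.5 t 29.50
  tool shift [-5.9 -1.   1.7] rot [0.003 0.006 0.001]
```

```bash
python3 -m pendant '[{"translation":[1,0,1],"twist":[0,0,0],"grip":-1},{"translation":[2,0,1],"twist":[0,0,0],"grip":-1},{"translation":[2,0,0],"twist":[0,0,0],"grip":-1},{"translation":[1,0,0],"twist":[0,0,0],"grip":-1},{"translation":[0,0,0],"twist":[0,0,0],"grip":0.3},{"translation":[0,0,0],"twist":[0,0,0],"grip":0.5},{"translation":[0,0,0],"twist":[0,0,0],"grip":0.9},{"translation":[0,0,0],"twist":[0,0,0],"grip":0.9},{"translation":[0,0,-4],"twist":[0,0,0],"grip":0.9},{"translation":[0,0,-8],"twist":[0,0,0],"grip":0.9}]'
python3 -m pendant '[{"translation":[0,0,-12],"twist":[0,0,0],"grip":1},{"translation":[0,0,-15],"twist":[0,0,0],"grip":1},{"translation":[0,0,-20],"twist":[0,0,0],"grip":1},{"translation":[-5,0,-20],"twist":[0,0,0],"grip":1},{"translation":[-10,0,-20],"twist":[0,0,0],"grip":1},{"translation":[-10,0,-10],"twist":[0,0,0],"grip":1},{"translation":[-10,0,0],"twist":[0,0,0],"grip":1},{"translation":[-5,0,0],"twist":[0,0,0],"grip":1},{"translation":[0,0,0],"twist":[0,0,0],"grip":1},{"translation":[0,0,0],"twist":[0,0,0],"grip":1}]'
python3 - <<'E'
from h import *
p,d,i=shot("w8"); P=cloud(d,i); X,Y,Z=np.moveaxis(P,-1,0); hsv=cv2.cvtColor(p,cv2.COLOR_RGB2HSV)
m=(Z>.044)&(Z<.054)&(hsv[...,1]<60)&(X>.4)&(X<.7)&(Y<0)
rects(m,i,.05,"z50",200); rects((Z>.054)&(Z<.063),i,.058,"lip",200)
pa=P[m&(hsv[...,2]>100)]; print(len(pa),np.round(np.linalg.lstsq(np.c_[pa[:,:2],np.ones(len(pa))],pa[:,2],rcond=None)[0],4), np.median(pa[:,2]))
rects((Z>.005)&(Z<.016)&(hsv[...,1]<60)&(hsv[...,2]>100),i,.01,"white",200)
goto(628.5,68,100,13.5,0)
E
```

```text
t: 30.5
tool_pos: [0.5374, -0.1046, 0.0527]
orientation: [3.128, 0.267, -0.021]
force: [0.2, 0.2, 0.5]
opening: 0.0877
t: 31.5
tool_pos: [0.5008, -0.1121, 0.1658]
orientation: [3.123, 0.267, -0.004]
force: [0.1, 0.1, -0.5]
opening: 0.0931
z50 (315, 146) 5867 rect 540.1 -104.1  99x60 long axis 9.7 deg
lip (314, 89) 1062 rect 593.7 -93.8  44x18 long axis -80.3 deg
lip (450, 91) 1090 rect 612.8 -215.2  46x18 long axis -80.3 deg
lip (437, 201) 843 rect 509.8 -232.9  46x19 long axis -80.4 deg
lip (314, 203) 825 rect 487.1 -111.7  43x19 long axis -80.4 deg
5874 [-0.0007 -0.0045  0.0505] 0.05057849324144725
white (163, 40) 4950 rect 616.3 64.9  77x61 long axis 13.2 deg
white (576, 83) 1059 rect 636.9 -375.5  82x59 long axis 67.0 deg
white (596, 121) 590 rect 620.7 -396.4  57x48 long axis 67.4 deg
shift tool [ 156.7 -156.2   63.9] rot [ 0.007  0.004 -0.065] | at [ 500.7 -112.1  165.6] F [-0.4  0.2 -0.6] op 93.1 t 31.55
```

```bash
python3 -m pendant '[{"translation":[0,-22,0],"twist":[0,0,-0.01],"grip":1},{"translation":[0,-25,0],"twist":[0,0,-0.01],"grip":1},{"translation":[5,-25,0],"twist":[0,0,-0.01],"grip":1},{"translation":[15,-25,0],"twist":[0,0,-0.01],"grip":1},{"translation":[22,-25,0],"twist":[0,0,-0.01],"grip":1},{"translation":[25,-18,10],"twist":[0,0,-0.01],"grip":1},{"translation":[25,-6,15],"twist":[0,0,0],"grip":1},{"translation":[25,0,15],"twist":[0,0,0],"grip":1},{"translation":[20,0,10],"twist":[0,0,0],"grip":1},{"translation":[0,0,0],"twist":[0,0,0],"grip":1}]'
python3 - <<'E'
from h import *
goto(628.5,68,90,13.5,0)
E
```

```text
t: 32.55
tool_pos: [0.6071, 0.0696, 0.1037]
orientation: [3.116, 0.365, -0.021]
force: [-0.4, -0.5, -0.2]
opening: 0.093
shift tool [20.6  6.5 13.5] rot [ 0.003  0.014 -0.002] | at [607.1  69.6 103.7] F [-0.4 -0.5 -0.2] op 93.0 t 32.55
```

```bash
python3 -m pendant '[{"translation":[5,2,2],"twist":[0,0.007,0],"grip":1},{"translation":[6,2,4],"twist":[0,0.007,0],"grip":1},{"translation":[6,2,6],"twist":[0,0,0],"grip":1},{"translation":[3,0,8],"twist":[0,0,0],"grip":1},{"translation":[0,0,8],"twist":[0,0,0],"grip":1},{"translation":[0,0,8],"twist":[0,0,0],"grip":1},{"translation":[0,0,7],"twist":[0,0,0],"grip":1},{"translation":[0,0,5],"twist":[0,0,0],"grip":1},{"translation":[0,0,0],"twist":[0,0,0],"grip":1},{"translation":[0,0,0],"twist":[0,0,0],"grip":1}]'
python3 - <<'E'
from h import *
p,d,i=shot("w9"); P=cloud(d,i); X,Y,Z=np.moveaxis(P,-1,0); hsv=cv2.cvtColor(p,cv2.COLOR_RGB2HSV)
rects((Z>.004)&(Z<.018)&(hsv[...,1]<60)&(hsv[...,2]>90),i,.010,"white",200)
goto(628.5,68,4,13.5,0)
E
```

```text
t: 33.55
tool_pos: [0.6271, 0.067, 0.0511]
orientation: [3.118, 0.363, -0.002]
force: [-0.7, 0.4, 0.7]
opening: 0.093
white (317, 207) 9536 rect 627.7 67.5  99x60 long axis 13.2 deg
white (504, 250) 352 rect 632.1 -87.4  53x10 long axis -72.3 deg
shift tool [ 1.7 -0.8 47.1] rot [ 0.003  0.001 -0.003] | at [627.1  67.   51.1] F [0.2 1.  0.1] op 93.1 t 33.6
```

```bash
python3 -m pendant '[{"translation":[0,0,7],"twist":[0,0,0],"grip":1},{"translation":[0,0,7],"twist":[0,0,0],"grip":1},{"translation":[0,0,7],"twist":[0,0,0],"grip":1},{"translation":[0,0,7],"twist":[0,0,0],"grip":1},{"translation":[0,0,6],"twist":[0,0,0],"grip":1},{"translation":[0,0,4],"twist":[0,0,0],"grip":1},{"translation":[0,0,2],"twist":[0,0,0],"grip":1},{"translation":[0,0,0],"twist":[0,0,0],"grip":1},{"translation":[0,0,0],"twist":[0,0,0],"grip":0.6},{"translation":[0,0,0],"twist":[0,0,0],"grip":0.5}]'
python3 - <<'E'
from h import *
goto(628,67.7,3,13.3,0)
E
```

```text
t: 34.6
tool_pos: [0.6275, 0.067, 0.008]
orientation: [3.118, 0.364, -0.0]
force: [0.1, 0.2, 0.1]
opening: 0.0814
shift tool [ 0.7 -0.6  5. ] rot [0.003 0.001 0.   ] | at [627.5  67.    8. ] F [0.1 0.2 0.1] op 81.4 t 34.6
```

```bash
python3 -m pendant '[{"translation":[0,0,2],"twist":[0,0,0],"grip":0.5},{"translation":[0,0,2],"twist":[0,0,0],"grip":0.4},{"translation":[0,0,1],"twist":[0,0,0],"grip":-1},{"translation":[0,0,0],"twist":[0,0,0],"grip":-1},{"translation":[0,0,0],"twist":[0,0,0],"grip":-1},{"translation":[0,0,0],"twist":[0,0,0],"grip":-1},{"translation":[0,0,0],"twist":[0,0,0],"grip":-1},{"translation":[0,0,0],"twist":[0,0,0],"grip":-1},{"translation":[0,0,-6],"twist":[0,0,0],"grip":-1},{"translation":[0,0,-10],"twist":[0,0,0],"grip":-1}]' 40
python3 -m pendant '[{"translation":[0,0,-15],"twist":[0,0,0],"grip":-1},{"translation":[0,0,-20],"twist":[0,0,0],"grip":-1},{"translation":[-10,0,-20],"twist":[0,0,0],"grip":-1},{"translation":[-15,0,-20],"twist":[0,0,0],"grip":-1},{"translation":[-20,0,-20],"twist":[0,0,0],"grip":-1},{"translation":[-20,10,-15],"twist":[0,0,0],"grip":-1},{"translation":[-20,20,-10],"twist":[0,0,0],"grip":-1},{"translation":[-10,20,0],"twist":[0,0,0],"grip":-1},{"translation":[0,10,0],"twist":[0,0,0],"grip":-1},{"translation":[0,0,0],"twist":[0,0,0],"grip":-1}]'
python3 - <<'E'
from h import *
held("w10")
pan((561.5,-225),9.7,12,130,17)
goto(565,-222,130,9.7,0)
E
```

```text
t: 35.6
tool_pos: [0.6266, 0.0669, 0.0185]
orientation: [3.118, 0.364, -0.003]
force: [0.4, -0.2, -0.5]
opening: 0.0591
t: 36.6
tool_pos: [0.5502, -0.0147, 0.1608]
orientation: [3.114, 0.366, 0.025]
force: [0.0, 0.0, -1.0]
opening: 0.0593
held: n 13216 tilt deg x -0.5 y -0.3 top z_tool -7.7 x range [-29.1  49.6] y [-38.8  38.7] rect 9.9 0.0 80x80 0.1
panel in bay [ 24.3 209.9 163.6] pitch 0.8 yaw err 3.7 roll 0.4 low corners -x end x,z [-25.5 157.9] +x [ 74.3 159.3] F [ 0.6 -0.4 -1. ] op 59.4 t 36.65
  tool shift [-25.6 208.4  34.6] rot [-0.003  0.282  0.065]
shift tool [-34.3 205.5  31.6] rot [ 0.007 -0.015  0.065] | at [550.1 -14.1 160.6] F [ 0.6 -0.3 -1. ] op 59.4 t 36.65
```

```bash
python3 -m pendant '[{"translation":[0,18,0],"twist":[0,0,0.01],"grip":-1},{"translation":[0,24,0],"twist":[0,0,0.01],"grip":-1},{"translation":[0,24,0],"twist":[0,0,0.01],"grip":-1},{"translation":[0,24,0],"twist":[0,0,0.01],"grip":-1},{"translation":[0,24,0],"twist":[0,0.02,0.01],"grip":-1},{"translation":[-3,24,0],"twist":[0,0.06,0.01],"grip":-1},{"translation":[-3,24,0],"twist":[0,0.06,0],"grip":-1},{"translation":[-3,24,0],"twist":[0,0.06,0],"grip":-1},{"translation":[-3,12,0],"twist":[0,0.06,0],"grip":-1},{"translation":[0,0,0],"twist":[0,0,0],"grip":-1}]'
python3 - <<'E'
from h import *
pan((561.5,-225),9.7,11,75,17)
E
```

```text
t: 37.65
tool_pos: [0.5835, -0.2058, 0.1562]
orientation: [-3.071, -0.279, -0.433]
force: [0.4, 0.0, -1.7]
opening: 0.0594
panel in bay [ 24.1  15.2 159.1] pitch 16.1 yaw err 0.7 roll -0.1 low corners -x end x,z [-22.5 140.4] +x [ 73.6 168.1] F [ 0.4 -0.  -1.7] op 59.4 t 37.65
  tool shift [-36.   15.3  77.1] rot [-0.006  0.016  0.011]
```

```bash
python3 -m pendant '[{"translation":[-5,3,8],"twist":[-0.003,0.008,0.005],"grip":-1},{"translation":[-5,3,11],"twist":[-0.003,0.008,0.005],"grip":-1},{"translation":[-5,3,11],"twist":[0,0,0],"grip":-1},{"translation":[-5,3,11],"twist":[0,0,0],"grip":-1},{"translation":[-5,2,11],"twist":[0,0,0],"grip":-1},{"translation":[-5,0,11],"twist":[0,0,0],"grip":-1},{"translation":[-3,0,8],"twist":[0,0,0],"grip":-1},{"translation":[0,0,4],"twist":[0,0,0],"grip":-1},{"translation":[0,0,0],"twist":[0,0,0],"grip":-1},{"translation":[0,0,0],"twist":[0,0,0],"grip":-1}]'
python3 - <<'E'
from h import *
pan((561.5,-225),9.7,11.5,59.5,17)
E
```

```text
t: 38.65
tool_pos: [0.5758, -0.2168, 0.0646]
orientation: [-3.068, -0.267, -0.448]
force: [0.2, -0.5, -0.2]
opening: 0.0596
panel in bay [14.6  5.6 67.5] pitch 16.6 yaw err 0.2 roll -0.3 low corners -x end x,z [-31.8  48.4] +x [64. 77.] F [ 0.1 -0.5 -0.2] op 59.6 t 38.65
  tool shift [-5.3  5.7  6.7] rot [-0.006  0.006  0.003]
```

```bash
python3 -m pendant '[{"translation":[-2,2,0],"twist":[-0.003,0.006,0.003],"grip":-1},{"translation":[-1,2,0],"twist":[-0.003,0,0],"grip":-1},{"translation":[-1,1,2],"twist":[0,0,0],"grip":-1},{"translation":[-1,0,2],"twist":[0,0,0],"grip":-1},{"translation":[0,0,2],"twist":[0,0,0],"grip":-1},{"translation":[0,0,1],"twist":[0,0,0],"grip":-1},{"translation":[0,0,0],"twist":[0,0,0],"grip":-1},{"translation":[0,0,0],"twist":[0,0,0],"grip":-1},{"translation":[0,0,0],"twist":[0,0,0],"grip":-1},{"translation":[0,0,0],"twist":[0,0,0],"grip":-1}]'
python3 - <<'E'
from h import *
pan((561.5,-225),9.7,11.5,59.5,17)
E
```

```text
t: 39.65
tool_pos: [0.5755, -0.2237, 0.0585]
orientation: [-3.074, -0.261, -0.466]
force: [-0.3, -1.3, -0.3]
opening: 0.0594
panel in bay [13.1 -1.1 61.4] pitch 17.2 yaw err 0.0 roll 0.2 low corners -x end x,z [-33.2  41.8] +x [62.3 71.4] F [-0.5 -1.2 -0.3] op 59.4 t 39.65
  tool shift [-2.1 -1.1  1.3] rot [ 0.004 -0.004  0.001]
```

Slide in, slightly down while pushing.

```bash
python3 -m pendant '[{"translation":[0,0,1],"twist":[0,0,0],"grip":-1},{"translation":[-4,0,-1],"twist":[0,0,0],"grip":-1},{"translation":[-4,0,-1],"twist":[0,0,0],"grip":-1},{"translation":[-4,0,-1],"twist":[0,0,0],"grip":-1},{"translation":[-4,0,-1],"twist":[0,0,0],"grip":-1},{"translation":[-4,0,-1],"twist":[0,0,0],"grip":-1},{"translation":[-3,0,-1],"twist":[0,0,0],"grip":-1},{"translation":[-2,0,0],"twist":[0,0,0],"grip":-1},{"translation":[0,0,0],"twist":[0,0,0],"grip":-1},{"translation":[0,0,0],"twist":[0,0,0],"grip":-1}]'
python3 - <<'E'
from h import *
pan((561.5,-225),9.7,-13,53.5,9)
E
```

```text
t: 40.65
tool_pos: [0.5522, -0.2279, 0.0591]
orientation: [-3.073, -0.26, -0.481]
force: [5.0, 1.8, -2.0]
opening: 0.0592
panel in bay [-10.6  -1.3  62. ] pitch 17.8 yaw err 0.0 roll 0.3 low corners -x end x,z [-56.6  42. ] +x [38.6 72.5] F [ 5.3  0.9 -2. ] op 59.2 t 40.65
  tool shift [-5.4 -1.4  7.3] rot [ 0.006 -0.153 -0.   ]
```

```bash
python3 -m pendant '[{"translation":[-3,0,1],"twist":[0,0,0],"grip":-1},{"translation":[-3,0,2],"twist":[0.003,-0.04,0],"grip":-1},{"translation":[-3,0,2],"twist":[0.003,-0.04,0],"grip":-1},{"translation":[-2,0,2],"twist":[0,-0.04,0],"grip":-1},{"translation":[-2,0,2],"twist":[0,-0.04,0],"grip":-1},{"translation":[-2,0,0],"twist":[0,0,0],"grip":-1},{"translation":[-1,0,0],"twist":[0,0,0],"grip":-1},{"translation":[-1,0,0],"twist":[0,0,0],"grip":-1},{"translation":[0,0,0],"twist":[0,0,0],"grip":-1},{"translation":[0,0,0],"twist":[0,0,0],"grip":-1}]'
python3 - <<'E'
from h import *
pan((561.5,-225),9.7,-13,45,0)
E
```

```text
t: 41.65
tool_pos: [0.5486, -0.229, 0.0532]
orientation: [-3.109, -0.262, -0.266]
force: [7.0, -0.1, -3.8]
opening: 0.0593
panel in bay [-13.9  -1.8  56.2] pitch 9.7 yaw err -0.1 roll 0.3 low corners -x end x,z [-62.3  42.8] +x [36.2 59.7] F [ 6.9 -1.3 -3.8] op 59.3 t 41.65
  tool shift [-1.5 -1.8 11.1] rot [ 0.004 -0.17  -0.001]
```

```bash
python3 -m pendant '[{"translation":[-1,0,3],"twist":[0.003,-0.05,0],"grip":-1},{"translation":[-1,0,3],"twist":[0,-0.05,0],"grip":-1},{"translation":[-1,0,3],"twist":[0,-0.05,0],"grip":-1},{"translation":[0,0,2],"twist":[0,-0.02,0],"grip":-1},{"translation":[0,0,2],"twist":[0,0,0],"grip":-1},{"translation":[0,0,1],"twist":[0,0,0],"grip":-1},{"translation":[0,0,0],"twist":[0,0,0],"grip":-1},{"translation":[0,0,0],"twist":[0,0,0],"grip":-1},{"translation":[0,0,0],"twist":[0,0,0],"grip":-1},{"translation":[0,0,0],"twist":[0,0,0],"grip":-1}]'
python3 - <<'E'
from h import *
pan((561.5,-225),9.7,0,45,0)
E
```

```text
t: 42.65
tool_pos: [0.5563, -0.2279, 0.0448]
orientation: [3.127, 0.263, 0.026]
force: [4.1, 1.4, -1.5]
opening: 0.0593
panel in bay [-5.7 -1.9 47.8] pitch 0.9 yaw err -0.1 roll 0.3 low corners -x end x,z [-55.6  42. ] +x [44.4 43.6] F [ 4.2  0.7 -1.5] op 59.3 t 42.65
  tool shift [ 5.6 -2.   2.9] rot [ 0.005 -0.016 -0.001]
```

```bash
python3 -m pendant '[{"translation":[0,0,1],"twist":[0,-0.01,0],"grip":-1},{"translation":[1,0,1],"twist":[0,0,0],"grip":-1},{"translation":[2,0,1],"twist":[0,0,0],"grip":-1},{"translation":[2,0,0],"twist":[0,0,0],"grip":-1},{"translation":[0,0,0],"twist":[0,0,0],"grip":0.3},{"translation":[0,0,0],"twist":[0,0,0],"grip":0.5},{"translation":[0,0,0],"twist":[0,0,0],"grip":0.9},{"translation":[0,0,0],"twist":[0,0,0],"grip":0.9},{"translation":[0,0,-4],"twist":[0,0,0],"grip":0.9},{"translation":[0,0,-8],"twist":[0,0,0],"grip":0.9}]'
python3 -m pendant '[{"translation":[0,0,-12],"twist":[0,0,0],"grip":1},{"translation":[0,0,-15],"twist":[0,0,0],"grip":1},{"translation":[0,0,-20],"twist":[0,0,0],"grip":1},{"translation":[-5,0,-20],"twist":[0,0,0],"grip":1},{"translation":[-10,0,-20],"twist":[0,0,0],"grip":1},{"translation":[-10,-10,-10],"twist":[0,0,0],"grip":1},{"translation":[-10,-10,0],"twist":[0,0,0],"grip":1},{"translation":[-5,0,0],"twist":[0,0,0],"grip":1},{"translation":[0,0,0],"twist":[0,0,0],"grip":1},{"translation":[0,0,0],"twist":[0,0,0],"grip":1}]'
python3 - <<'E'
from h import *
p,d,i=shot("w11"); P=cloud(d,i); X,Y,Z=np.moveaxis(P,-1,0); hsv=cv2.cvtColor(p,cv2.COLOR_RGB2HSV)
m=(Z>.044)&(Z<.0535)&(hsv[...,1]<60)&(hsv[...,2]>100)&(X>.4)&(X<.7)&(Y<0)
rects(m,i,.05,"z50",200)
for s in(m&(Y<-.165),m&(Y>-.165)):
    pa=P[s]; print(len(pa),np.round(np.linalg.lstsq(np.c_[pa[:,:2],np.ones(len(pa))],pa[:,2],rcond=None)[0],4), np.median(pa[:,2]))
goto(420,150,200,40,0)
p,d,i=shot("sc12","scene")
P=cloud(d,i); X,Y,Z=np.moveaxis(P,-1,0); hsv=cv2.cvtColor(p,cv2.COLOR_RGB2HSV)
rects((Z>.036)&(Z<.056)&(hsv[...,1]<45)&(hsv[...,2]>110)&(Y>.1)&(X<.9),i,.046,"lid",60)
E
```

```text
t: 43.65
tool_pos: [0.5578, -0.2274, 0.0531]
orientation: [3.128, 0.262, -0.003]
force: [0.2, -0.5, -0.5]
opening: 0.0876
t: 44.65
tool_pos: [0.5181, -0.2162, 0.1699]
orientation: [3.119, 0.262, 0.018]
force: [0.4, -0.5, 0.3]
opening: 0.0929
z50 (208, 148) 5801 rect 540.2 -104.1  100x60 long axis 9.8 deg
z50 (334, 147) 5638 rect 561.4 -226.7  100x60 long axis 9.6 deg
5640 [-0.0016  0.0005  0.0515] 0.050413603056306766
5806 [-0.0009 -0.0054  0.0506] 0.05070753805092071
shift tool [ -35.5 -377.1  -35.3] rot [ 0.015 -0.007 -0.531] | at [ 518.2 -216.3  169.8] F [-0.3  0.   0.7] op 92.8 t 44.7
lid (487, 224) 222 rect 428.0 306.3  42x39 long axis 66.1 deg
lid (510, 230) 223 rect 416.4 356.0  40x40 long axis -13.0 deg
```

```bash
python3 -m pendant '[{"translation":[0,-20,-20],"twist":[0,0,0],"grip":1},{"translation":[0,-40,-20],"twist":[0,0,0],"grip":1},{"translation":[0,-48,-20],"twist":[0,0,0],"grip":1},{"translation":[0,-48,-5],"twist":[0,0,-0.05],"grip":1},{"translation":[10,-48,0],"twist":[0,0,-0.05],"grip":1},{"translation":[20,-48,0],"twist":[0,0,-0.05],"grip":1},{"translation":[30,-48,0],"twist":[0,0,-0.05],"grip":1},{"translation":[40,-40,0],"twist":[0,0,-0.05],"grip":1},{"translation":[40,-20,0],"twist":[0,0,-0.05],"grip":1},{"translation":[0,0,0],"twist":[0,0,-0.1],"grip":1}]'
python3 -m pendant '[{"translation":[0,0,0],"twist":[0,0,-0.14],"grip":1},{"translation":[0,0,0],"twist":[0,0,-0.14],"grip":1},{"translation":[0,0,0],"twist":[0,0,-0.14],"grip":1},{"translation":[0,0,0],"twist":[0,0,-0.14],"grip":1},{"translation":[0,0,0],"twist":[0,0,-0.14],"grip":1},{"translation":[0,0,0],"twist":[0,0,-0.14],"grip":1},{"translation":[0,0,0],"twist":[0,0,-0.14],"grip":1},{"translation":[0,0,0],"twist":[0,0,-0.14],"grip":1},{"translation":[0,0,0],"twist":[0,0,-0.1],"grip":1},{"translation":[0,0,0],"twist":[0,0,-0.05],"grip":1}]'
python3 -c "
from h import *
goto(641,202,220,112.4,0)"
```

```text
t: 45.75
tool_pos: [0.5581, 0.1738, 0.2277]
orientation: [3.004, 0.888, 0.003]
force: [-0.5, 0.8, -0.1]
opening: 0.0927
t: 46.75
tool_pos: [0.5589, 0.1769, 0.2179]
orientation: [-1.819, -2.558, 0.025]
force: [-0.5, -0.0, -0.5]
opening: 0.0931
shift tool [-3.3 85.8 -3.4] rot [-0.015  0.007 -0.056] | at [558.9 176.9 217.9] F [-0.5 -0.  -0.5] op 93.1 t 46.75
```

Run:
```python
from h import *
p,d,i=shot("w13"); P=cloud(d,i); X,Y,Z=np.moveaxis(P,-1,0); hsv=cv2.cvtColor(p,cv2.COLOR_RGB2HSV)
rects((Z>.036)&(Z<.056)&(hsv[...,1]<60)&(hsv[...,2]>110)&(Y>.1),i,.046,"lid",100)
m=(Z>.0115)&(Z<.0225)&(X>.5)&(X<.75)&(Y>.1)&(Y<.45)
rects(m,i,.016,"dock",200)
# corners of dock top
nn,L,s,_=cv2.connectedComponentsWithStats(m.astype(np.uint8)); j=1+np.argmax(s[1:,4])
c=max(cv2.findContours((L==j).astype(np.uint8),0,1)[0],key=len)
a=cv2.approxPolyDP(c,3,True)[:,0]; print([tuple(np.round(onz(i,u,v,.016)[:2]*1000).astype(int)) for u,v in a])
save("w13v",p)
```

```text
lid (242, 24) 1436 rect 426.2 305.8  43x41 long axis -32.0 deg
dock (393, 103) 8472 rect 611.3 270.0  240x74 long axis -67.7 deg
[(np.int64(600), np.int64(395)), (np.int64(532), np.int64(366)), (np.int64(539), np.int64(352)), (np.int64(602), np.int64(344)), (np.int64(564), np.int64(289)), (np.int64(630), np.int64(277)), (np.int64(591), np.int64(226)), (np.int64(593), np.int64(220)), (np.int64(656), np.int64(212)), (np.int64(618), np.int64(161)), (np.int64(623), np.int64(147)), (np.int64(691), np.int64(173))]
```

View pics/w13v.png

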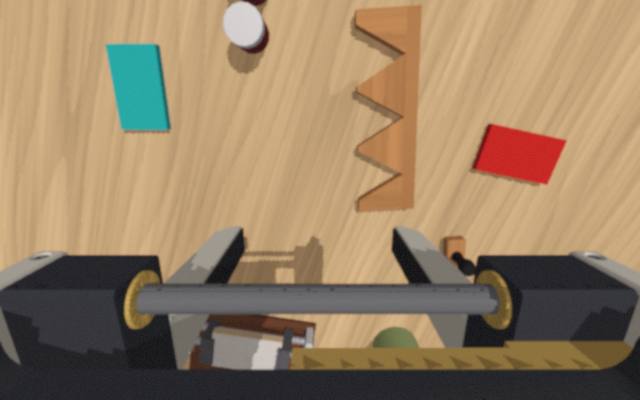

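```bash
python3 -c "
from h import *
goto(426,306,90,112.3,0)"
```

```text
shift tool [166.7 -80.8 127.7] rot [-0.015  0.007 -0.053] | at [558.8 176.9 217.7] F [-1.1 -0.4  0.2] op 93.2 t 46.8
```

```bash
python3 -m pendant '[{"translation":[15,-8,8],"twist":[-0.005,0.003,-0.01],"grip":1},{"translation":[20,-10,14],"twist":[-0.005,0.003,-0.01],"grip":1},{"translation":[20,-10,14],"twist":[-0.004,0,-0.01],"grip":1},{"translation":[20,-10,14],"twist":[0,0,-0.01],"grip":1},{"translation":[20,-10,14],"twist":[0,0,-0.01],"grip":1},{"translation":[20,-10,14],"twist":[0,0,0],"grip":1},{"translation":[20,-10,14],"twist":[0,0,0],"grip":1},{"translation":[15,-8,14],"twist":[0,0,0],"grip":1},{"translation":[8,-4,10],"twist":[0,0,0],"grip":1},{"translation":[0,0,0],"twist":[0,0,0],"grip":1}]'
python3 - <<'E'
from h import *
p,d,i=shot("w14"); P=cloud(d,i); X,Y,Z=np.moveaxis(P,-1,0); hsv=cv2.cvtColor(p,cv2.COLOR_RGB2HSV)
rects((Z>.036)&(Z<.056)&(hsv[...,1]<60)&(hsv[...,2]>100)&(Y>.2),i,.046,"lid",100)
goto(426,306,21,112.3,0)
E
```

```text
t: 47.8
tool_pos: [0.4239, 0.2987, 0.0935]
orientation: [-1.77, -2.594, 0.009]
force: [0.4, 0.1, 0.2]
opening: 0.093
lid (335, 139) 2479 rect 412.8 356.0  41x41 long axis 29.7 deg
lid (325, 204) 2168 rect 424.4 307.4  43x41 long axis -54.4 deg
shift tool [ 6.7  4.2 73.3] rot [-0.005  0.002 -0.016] | at [424.8 298.5  94.3] F [-0.9  0.4  0.6] op 93.1 t 47.85
```

```bash
python3 -m pendant '[{"translation":[2,1,0],"twist":[0,0,-0.008],"grip":1},{"translation":[2,1,4],"twist":[0,0,-0.008],"grip":1},{"translation":[2,1,8],"twist":[0,0,0],"grip":1},{"translation":[2,0,10],"twist":[0,0,0],"grip":1},{"translation":[0,0,12],"twist":[0,0,0],"grip":1},{"translation":[0,0,10],"twist":[0,0,0],"grip":1},{"translation":[0,0,6],"twist":[0,0,0],"grip":1},{"translation":[0,0,3],"twist":[0,0,0],"grip":1},{"translation":[0,0,0],"twist":[0,0,0],"grip":1},{"translation":[0,0,0],"twist":[0,0,0],"grip":1}]'
python3 -c "
from h import *
goto(425,307,21,112.3,0)"
```

```text
t: 48.85
tool_pos: [0.4279, 0.3061, 0.0381]
orientation: [1.753, 2.606, -0.005]
force: [-0.0, -0.5, 0.3]
opening: 0.0929
shift tool [ 1.9 -2.3 17.1] rot [-0.002  0.002 -0.003] | at [427.9 306.1  38.1] F [-0.  -0.5  0.3] op 92.9 t 48.85
```

```bash
python3 -m pendant '[{"translation":[1,-1,5],"twist":[0,0,0],"grip":1},{"translation":[1,-1,5],"twist":[0,0,0],"grip":1},{"translation":[0,0,4],"twist":[0,0,0],"grip":1},{"translation":[0,0,2],"twist":[0,0,0],"grip":0.5},{"translation":[0,0,0],"twist":[0,0,0],"grip":0.2},{"translation":[0,0,0],"twist":[0,0,0],"grip":-1},{"translation":[0,0,0],"twist":[0,0,0],"grip":-1},{"translation":[0,0,0],"twist":[0,0,0],"grip":-1},{"translation":[0,0,0],"twist":[0,0,0],"grip":-1},{"translation":[0,0,0],"twist":[0,0,0],"grip":-1}]' 15
python3 -c "
from h import *
goto(425,307,21,112.3,0)"
```

```text
t: 49.85
tool_pos: [0.4262, 0.3081, 0.0224]
orientation: [1.752, 2.605, -0.001]
force: [-0.7, -0.1, -1.0]
opening: 0.0418
shift tool [-0.5 -1.5  1.4] rot [ 0.001  0.002 -0.003] | at [426.2 308.1  22.4] F [-0.7 -0.1 -1. ] op 41.8 t 49.85
```

```bash
python3 -m pendant '[{"translation":[0,0,-6],"twist":[0,0,0],"grip":-1},{"translation":[0,0,-10],"twist":[0,0,0],"grip":-1},{"translation":[0,0,-12],"twist":[0,0,0],"grip":-1},{"translation":[0,0,-6],"twist":[0,0,0],"grip":-1},{"translation":[-15,15,0],"twist":[0,0,0],"grip":-1},{"translation":[-20,20,0],"twist":[0,0,0],"grip":-1},{"translation":[-20,20,0],"twist":[0,0,0],"grip":-1},{"translation":[-15,15,0],"twist":[0,0,0],"grip":-1},{"translation":[-8,8,0],"twist":[0,0,0],"grip":-1},{"translation":[0,0,0],"twist":[0,0,0],"grip":-1}]'
python3 -c "
from h import *
goto(574.5,255,50,112.3,0)"
```

```text
t: 50.85
tool_pos: [0.5328, 0.2654, 0.0654]
orientation: [1.748, 2.605, 0.008]
force: [-0.5, 0.3, -0.8]
opening: 0.0413
shift tool [-25.4  34.5  15.6] rot [ 0.007  0.001 -0.001] | at [532.8 265.4  65.4] F [-0.5  0.3 -0.8] op 41.3 t 50.85
```

```bash
python3 -m pendant '[{"translation":[-6,7,0],"twist":[0.003,0,0],"grip":-1},{"translation":[-7,8,0],"twist":[0.003,0,0],"grip":-1},{"translation":[-7,8,0],"twist":[0,0,0],"grip":-1},{"translation":[-5,8,0],"twist":[0,0,0],"grip":-1},{"translation":[0,3,5],"twist":[0,0,0],"grip":-1},{"translation":[0,0,5],"twist":[0,0,0],"grip":-1},{"translation":[0,0,5],"twist":[0,0,0],"grip":-1},{"translation":[0,0,0],"twist":[0,0,0],"grip":-1},{"translation":[0,0,0],"twist":[0,0,0],"grip":-1},{"translation":[0,0,0],"twist":[0,0,0],"grip":-1}]'
python3 -c "
from h import *
goto(574.5,255,24,112.3,0)"
```

```text
t: 51.85
tool_pos: [0.5734, 0.256, 0.0478]
orientation: [-1.746, -2.609, 0.005]
force: [0.1, 1.1, -0.8]
opening: 0.0418
shift tool [-1.3  0.7 23.8] rot [-0.004  0.     0.002] | at [573.4 256.   47.8] F [ 0.1  1.1 -0.8] op 41.8 t 51.85
```

```bash
python3 -m pendant '[{"translation":[-1,0,5],"twist":[0,0,0],"grip":-1},{"translation":[0,0,6],"twist":[0,0,0],"grip":-1},{"translation":[0,0,6],"twist":[0,0,0],"grip":-1},{"translation":[0,0,3],"twist":[0,0,0],"grip":-1},{"translation":[0,0,2],"twist":[0,0,0],"grip":-1},{"translation":[0,0,0],"twist":[0,0,0],"grip":-1},{"translation":[0,0,0],"twist":[0,0,0],"grip":-1},{"translation":[0,0,0],"twist":[0,0,0],"grip":-1},{"translation":[0,0,0],"twist":[0,0,0],"grip":-1},{"translation":[0,0,0],"twist":[0,0,0],"grip":-1}]'
python3 -c "
from h import *
goto(591.1,261.8,23,112.3,0)"
```

```text
t: 52.85
tool_pos: [0.5739, 0.2552, 0.0245]
orientation: [-1.746, -2.61, 0.004]
force: [-0.2, -0.6, -1.3]
opening: 0.0416
shift tool [-0.4 18.4  1.4] rot [-0.003  0.     0.002] | at [573.9 255.2  24.5] F [-0.2 -0.6 -1.3] op 41.6 t 52.85
```

```bash
python3 -m pendant '[{"translation":[0,3,1],"twist":[0,0,0],"grip":-1},{"translation":[0,3,0],"twist":[0,0,0],"grip":-1},{"translation":[0,3,0],"twist":[0,0,0],"grip":-1},{"translation":[0,3,0],"twist":[0,0,0],"grip":-1},{"translation":[0,3,0],"twist":[0,0,0],"grip":-1},{"translation":[0,3,0],"twist":[0,0,0],"grip":-1},{"translation":[0,2,0],"twist":[0,0,0],"grip":-1},{"translation":[0,0,0],"twist":[0,0,0],"grip":-1},{"translation":[0,0,0],"twist":[0,0,0],"grip":-1},{"translation":[0,0,0],"twist":[0,0,0],"grip":-1}]'
python3 -c "
from h import *
goto(591.1,261.8,23,112.3,0)"
```

```text
t: 53.85
tool_pos: [0.5937, 0.2639, 0.0234]
orientation: [-1.746, -2.609, 0.004]
force: [0.1, -0.2, -0.8]
opening: 0.0416
shift tool [-1.  -3.2  0.4] rot [-0.003 -0.     0.002] | at [593.7 263.9  23.4] F [ 0.1 -0.2 -0.8] op 41.6 t 53.85
```

```bash
python3 -m pendant '[{"translation":[0,1,1],"twist":[0,0,0],"grip":-1},{"translation":[0,1,0],"twist":[0,0,0],"grip":-1},{"translation":[0,1,0],"twist":[0,0,0],"grip":-1},{"translation":[0,1,0],"twist":[0,0,0],"grip":-1},{"translation":[0,0,0],"twist":[0,0,0],"grip":-1},{"translation":[0,0,0],"twist":[0,0,0],"grip":-1},{"translation":[0,0,0],"twist":[0,0,0],"grip":-1},{"translation":[0,0,0],"twist":[0,0,0],"grip":-1},{"translation":[0,0,0],"twist":[0,0,0],"grip":-1},{"translation":[0,0,0],"twist":[0,0,0],"grip":-1}]'
python3 -c "
from h import *
goto(591.1,261.8,23,112.3,0)"
```

```text
t: 54.85
tool_pos: [0.5939, 0.264, 0.0226]
orientation: [-1.743, -2.606, 0.015]
force: [-0.8, -0.2, 1.0]
opening: 0.0417
shift tool [-1.  -3.4 -0.3] rot [-0.011 -0.     0.002] | at [593.9 264.   22.6] F [-0.8 -0.2  1. ] op 41.7 t 54.85
```

```bash
python3 -m pendant '[{"translation":[0,0,0],"twist":[0,0,0],"grip":0.1},{"translation":[0,0,0],"twist":[0,0,0],"grip":0.3},{"translation":[0,0,0],"twist":[0,0,0],"grip":0.5},{"translation":[0,0,0],"twist":[0,0,0],"grip":0.8},{"translation":[0,0,0],"twist":[0,0,0],"grip":1},{"translation":[0,0,-6],"twist":[0,0,0],"grip":1},{"translation":[0,0,-12],"twist":[0,0,0],"grip":1},{"translation":[0,0,-20],"twist":[0,0,0],"grip":1},{"translation":[0,0,-20],"twist":[0,0,0],"grip":1},{"translation":[0,0,-20],"twist":[0,0,0],"grip":1}]'
python3 -m pendant '[{"translation":[-20,0,-15],"twist":[0,0,0],"grip":1},{"translation":[-20,0,-10],"twist":[0,0,0],"grip":1},{"translation":[-20,0,-10],"twist":[0,0,0],"grip":1},{"translation":[-5,0,0],"twist":[0,0,0],"grip":1},{"translation":[0,0,0],"twist":[0,0,0],"grip":1},{"translation":[0,0,0],"twist":[0,0,0],"grip":1},{"translation":[0,0,0],"twist":[0,0,0],"grip":1},{"translation":[0,0,0],"twist":[0,0,0],"grip":1},{"translation":[0,0,0],"twist":[0,0,0],"grip":1},{"translation":[0,0,0],"twist":[0,0,0],"grip":1}]'
cat > chk.py <<'E'
from h import *
import sys
p,d,i=shot(sys.argv[1]); P=cloud(d,i); X,Y,Z=np.moveaxis(P,-1,0); hsv=cv2.cvtColor(p,cv2.COLOR_RGB2HSV)
rects((Z>.036)&(Z<.056)&(hsv[...,1]<60)&(hsv[...,2]>100)&(Y>.1),i,.046,"lid",100)
m=(Z>.0115)&(Z<.0225)&(X>.5)&(X<.75)&(Y>.1)&(Y<.45)
rects(m,i,.016,"dock",200)
nn,L,s,_=cv2.connectedComponentsWithStats(m.astype(np.uint8)); j=1+np.argmax(s[1:,4])
c=max(cv2.findContours((L==j).astype(np.uint8),0,1)[0],key=len)
a=cv2.approxPolyDP(c,3,True)[:,0]; print([tuple(np.round(onz(i,u,v,.016)[:2]*1000).astype(int).tolist()) for u,v in a])
save(sys.argv[1]+"v",p)
goto(412.8,356,90,112.3,0)
E
python3 chk.py w15
```

```text
t: 55.85
tool_pos: [0.5939, 0.2636, 0.103]
orientation: [-1.743, -2.605, 0.018]
force: [0.8, -0.1, 0.5]
opening: 0.0928
t: 56.85
tool_pos: [0.6208, 0.2069, 0.1483]
orientation: [-1.74, -2.612, 0.006]
force: [-0.2, -0.0, -0.8]
opening: 0.0933
lid (314, 130) 1622 rect 592.0 262.1  40x40 long axis 67.7 deg
dock (344, 113) 11707 rect 612.8 267.6  234x73 long axis -67.7 deg
[(535, 362), (540, 352), (603, 344), (564, 293), (568, 286), (631, 278), (610, 244), (591, 226), (593, 220), (656, 212), (619, 163), (622, 149), (690, 173), (602, 390)]
shift tool [ 217.7 -134.2   58.9] rot [-0.005 -0.     0.006] | at [620.8 206.9 148.2] F [ 0.2  0.6 -0.6] op 93.0 t 56.9
```

View pics/w15v.png

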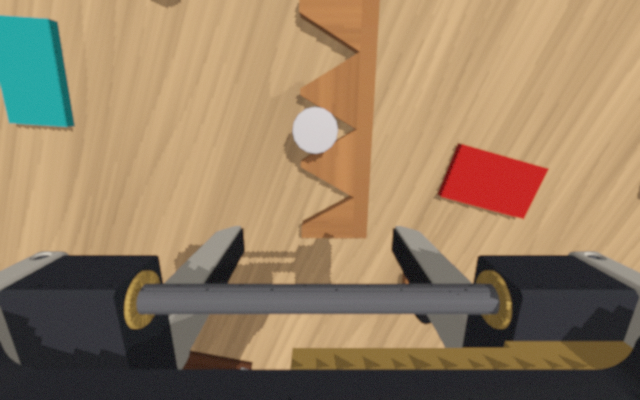

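```bash
python3 -m pendant '[{"translation":[15,-8,0],"twist":[0,0,0],"grip":1},{"translation":[24,-14,0],"twist":[0,0,0],"grip":1},{"translation":[28,-18,0],"twist":[0,0,0],"grip":1},{"translation":[28,-18,0],"twist":[0,0,0],"grip":1},{"translation":[28,-18,5],"twist":[0,0,0],"grip":1},{"translation":[28,-18,10],"twist":[0,0,0],"grip":1},{"translation":[26,-16,10],"twist":[0,0,0],"grip":1},{"translation":[20,-12,10],"twist":[0,0,0],"grip":1},{"translation":[10,-6,10],"twist":[0,0,0],"grip":1},{"translation":[0,0,8],"twist":[0,0,0],"grip":1}]'
python3 chk.py w16
```

```text
t: 57.9
tool_pos: [0.408, 0.3583, 0.0949]
orientation: [-1.738, -2.612, -0.0]
force: [0.2, 0.3, -0.7]
opening: 0.0928
lid (324, 216) 2080 rect 412.4 357.3  43x41 long axis -81.8 deg
dock (477, 252) 1358 rect 570.4 367.0  75x33 long axis 22.7 deg
[(534, 357), (571, 349), (566, 370), (603, 385), (599, 395), (529, 368)]
shift tool [-3.1  3.9  3.4] rot [-0.004 -0.003  0.007] | at [408.  357.3  93.4] F [-1.1 -0.2 -1.2] op 93.1 t 57.95
```

Jar B at (412.5, 357). Descend 72 mm.

```bash
python3 -m pendant '[{"translation":[-1,2,4],"twist":[0,0,0.005],"grip":1},{"translation":[-1,1,8],"twist":[0,0,0],"grip":1},{"translation":[0,1,10],"twist":[0,0,0],"grip":1},{"translation":[0,0,10],"twist":[0,0,0],"grip":1},{"translation":[0,0,10],"twist":[0,0,0],"grip":1},{"translation":[0,0,10],"twist":[0,0,0],"grip":1},{"translation":[0,0,6],"twist":[0,0,0],"grip":1},{"translation":[0,0,3],"twist":[0,0,0],"grip":1},{"translation":[0,0,0],"twist":[0,0,0],"grip":1},{"translation":[0,0,0],"twist":[0,0,0],"grip":1}]'
python3 -c "
from h import *
goto(412.5,356.7,22,112.3,0)"
```

```text
t: 58.95
tool_pos: [0.416, 0.3541, 0.0262]
orientation: [-1.753, -2.603, 0.005]
force: [0.5, 0.4, 0.1]
opening: 0.0924
shift tool [ 3.7 -2.2  4.2] rot [-0.004 -0.001 -0.004] | at [416.  354.1  26.2] F [0.5 0.4 0.1] op 92.4 t 58.95
```

```bash
python3 -m pendant '[{"translation":[2,-1,2],"twist":[0,0,0],"grip":1},{"translation":[2,-1,2],"twist":[0,0,0],"grip":0.8},{"translation":[0,0,0],"twist":[0,0,0],"grip":0.4},{"translation":[0,0,0],"twist":[0,0,0],"grip":0.1},{"translation":[0,0,0],"twist":[0,0,0],"grip":-1},{"translation":[0,0,0],"twist":[0,0,0],"grip":-1},{"translation":[0,0,0],"twist":[0,0,0],"grip":-1},{"translation":[0,0,0],"twist":[0,0,0],"grip":-1},{"translation":[0,0,0],"twist":[0,0,0],"grip":-1},{"translation":[0,0,0],"twist":[0,0,0],"grip":-1}]' 15
python3 -c "
from h import *
goto(412.5,356.7,22,112.3,0)"
python3 -m pendant '[{"translation":[0,0,-8],"twist":[0,0,0],"grip":-1},{"translation":[0,0,-12],"twist":[0,0,0],"grip":-1},{"translation":[0,0,-12],"twist":[0,0,0],"grip":-1},{"translation":[-2,15,0],"twist":[0,0,0],"grip":-1},{"translation":[-8,22,0],"twist":[0,0,0],"grip":-1},{"translation":[-14,22,0],"twist":[0,0,0],"grip":-1},{"translation":[-16,20,0],"twist":[0,0,0],"grip":-1},{"translation":[-10,10,0],"twist":[0,0,0],"grip":-1},{"translation":[0,0,0],"twist":[0,0,0],"grip":-1},{"translation":[0,0,0],"twist":[0,0,0],"grip":-1}]'
python3 -c "
from h import *
goto(547,321.6,50,112.3,0)"
```

```text
t: 59.95
tool_pos: [0.4133, 0.3584, 0.0238]
orientation: [-1.753, -2.604, -0.0]
force: [-0.1, 0.7, 0.1]
opening: 0.0415
shift tool [-1.3 -1.4  1.8] rot [-0.001 -0.002 -0.003] | at [413.3 358.4  23.8] F [-0.1  0.7  0.1] op 41.5 t 59.95
t: 60.95
tool_pos: [0.5196, 0.3471, 0.067]
orientation: [1.753, 2.607, 0.01]
force: [-0.1, 1.0, -0.3]
opening: 0.0415
shift tool [-34.   15.7  16.9] rot [ 0.006 -0.004 -0.002] | at [519.6 347.1  67. ] F [-0.1  1.  -0.3] op 41.5 t 60.95
```

```bash
python3 -m pendant '[{"translation":[-7,4,0],"twist":[0.003,0,0],"grip":-1},{"translation":[-9,4,0],"twist":[0.003,0,0],"grip":-1},{"translation":[-9,4,0],"twist":[0,0,0],"grip":-1},{"translation":[-7,3,0],"twist":[0,0,0],"grip":-1},{"translation":[0,0,5],"twist":[0,0,0],"grip":-1},{"translation":[0,0,5],"twist":[0,0,0],"grip":-1},{"translation":[0,0,4],"twist":[0,0,0],"grip":-1},{"translation":[0,0,0],"twist":[0,0,0],"grip":-1},{"translation":[0,0,0],"twist":[0,0,0],"grip":-1},{"translation":[0,0,0],"twist":[0,0,0],"grip":-1}]'
python3 -c "
from h import *
goto(547,322.2,24.5,112.3,0)"
```

```text
t: 61.95
tool_pos: [0.5437, 0.3218, 0.0505]
orientation: [-1.747, -2.604, 0.002]
force: [0.8, -0.5, -2.0]
opening: 0.0416
shift tool [-1.   3.3 26. ] rot [-0.005 -0.004 -0.   ] | at [543.7 321.8  50.5] F [ 0.8 -0.5 -2. ] op 41.6 t 61.95
```

```bash
python3 -m pendant '[{"translation":[0,0,5],"twist":[0,0,0],"grip":-1},{"translation":[0,0,6],"twist":[0,0,0],"grip":-1},{"translation":[0,0,6],"twist":[0,0,0],"grip":-1},{"translation":[0,0,4],"twist":[0,0,0],"grip":-1},{"translation":[0,0,3],"twist":[0,0,0],"grip":-1},{"translation":[0,0,1],"twist":[0,0,0],"grip":-1},{"translation":[0,0,0],"twist":[0,0,0],"grip":-1},{"translation":[0,0,0],"twist":[0,0,0],"grip":-1},{"translation":[0,0,0],"twist":[0,0,0],"grip":-1},{"translation":[0,0,0],"twist":[0,0,0],"grip":-1}]'
python3 -c "
from h import *
goto(563.8,329,24,112.3,0)"
```

```text
t: 62.95
tool_pos: [0.5438, 0.3225, 0.024]
orientation: [-1.746, -2.605, 0.001]
force: [-0.0, 0.7, -1.2]
opening: 0.0419
shift tool [-1.6 21.  -0.1] rot [-0.004 -0.004  0.001] | at [543.8 322.5  24. ] F [-0.   0.7 -1.2] op 41.9 t 62.95
```

```bash
python3 -m pendant '[{"translation":[-1,3,0],"twist":[0,0,0],"grip":-1},{"translation":[-0.5,3,0],"twist":[0,0,0],"grip":-1},{"translation":[0,3,0],"twist":[0,0,0],"grip":-1},{"translation":[0,3,0],"twist":[0,0,0],"grip":-1},{"translation":[0,3,0],"twist":[0,0,0],"grip":-1},{"translation":[0,3,0],"twist":[0,0,0],"grip":-1},{"translation":[0,3,0],"twist":[0,0,0],"grip":-1},{"translation":[0,2,0],"twist":[0,0,0],"grip":-1},{"translation":[0,1,0],"twist":[0,0,0],"grip":-1},{"translation":[0,1,0],"twist":[0,0,0],"grip":-1}]'
python3 -c "
from h import *
goto(563.8,329,24,112.3,0)"
python3 -m pendant '[{"translation":[0,1,0],"twist":[0,0,0],"grip":-1},{"translation":[0,1,0],"twist":[0,0,0],"grip":-1},{"translation":[0,1,0],"twist":[0,0,0],"grip":-1},{"translation":[0,1,0],"twist":[0,0,0],"grip":-1},{"translation":[0,1,0],"twist":[0,0,0],"grip":-1},{"translation":[0,0,0],"twist":[0,0,0],"grip":-1},{"translation":[0,0,0],"twist":[0,0,0],"grip":-1},{"translation":[0,0,0],"twist":[0,0,0],"grip":-1},{"translation":[0,0,0],"twist":[0,0,0],"grip":-1},{"translation":[0,0,0],"twist":[0,0,0],"grip":-1}]'
python3 -c "
from h import *
goto(563.8,329,24,112.3,0)"
```

```text
t: 63.95
tool_pos: [0.5661, 0.3315, 0.024]
orientation: [-1.743, -2.6, 0.009]
force: [-6.4, -1.7, 5.3]
opening: 0.0419
shift tool [-1.4 -3.1  0.1] rot [-0.011 -0.006  0.001] | at [566.1 331.5  24. ] F [-6.4 -1.7  5.3] op 41.9 t 63.95
t: 64.95
tool_pos: [0.5663, 0.3315, 0.0243]
orientation: [-1.738, -2.596, 0.026]
force: [-3.2, -0.5, 0.5]
opening: 0.0417
shift tool [-1.4 -3.3  0.3] rot [-0.024 -0.005  0.001] | at [566.3 331.5  24.3] F [-3.2 -0.5  0.5] op 41.7 t 64.95
```

```bash
python3 -m pendant '[{"translation":[0,-1,0],"twist":[-0.01,0,0],"grip":-1},{"translation":[0,0,0],"twist":[-0.01,0,0],"grip":-0.1},{"translation":[0,0,0],"twist":[0,0,0],"grip":0.2},{"translation":[0,0,0],"twist":[0,0,0],"grip":0.6},{"translation":[0,0,0],"twist":[0,0,0],"grip":1},{"translation":[0,0,0],"twist":[0,0,0],"grip":1},{"translation":[0,0,-8],"twist":[0,0,0],"grip":1},{"translation":[0,0,-15],"twist":[0,0,0],"grip":1},{"translation":[0,0,-20],"twist":[0,0,0],"grip":1},{"translation":[0,0,-20],"twist":[0,0,0],"grip":1}]'
python3 -m pendant '[{"translation":[-20,0,-20],"twist":[0,0,0],"grip":1},{"translation":[-25,0,-20],"twist":[0,0,0],"grip":1},{"translation":[-25,0,-20],"twist":[0,0,0],"grip":1},{"translation":[-25,0,-20],"twist":[0,0,0],"grip":1},{"translation":[-10,0,-10],"twist":[0,0,0],"grip":1},{"translation":[0,0,0],"twist":[0,0,0],"grip":1},{"translation":[0,0,0],"twist":[0,0,0],"grip":1},{"translation":[0,0,0],"twist":[0,0,0],"grip":1},{"translation":[0,0,0],"twist":[0,0,0],"grip":1},{"translation":[0,0,0],"twist":[0,0,0],"grip":1}]'
python3 chk.py w17
python3 - <<'E'
from h import *
p,d,i=shot("sc18","scene"); P=cloud(d,i); X,Y,Z=np.moveaxis(P,-1,0); hsv=cv2.cvtColor(p,cv2.COLOR_RGB2HSV)
rects((Z>.036)&(Z<.056)&(hsv[...,1]<45)&(hsv[...,2]>110)&(Y>.1)&(X<.9),i,.046,"lid",60)
p2,_,_=shot("sd18","side"); save("f18",np.vstack([p[40:340],p2[80:380]]))
E
```

```text
t: 65.95
tool_pos: [0.5651, 0.33, 0.0885]
orientation: [-1.745, -2.605, 0.001]
force: [0.0, -0.1, -0.3]
opening: 0.0928
t: 66.95
tool_pos: [0.6073, 0.2347, 0.1926]
orientation: [-1.743, -2.614, -0.014]
force: [-0.3, -1.0, -0.4]
opening: 0.0928
lid (315, 87) 1337 rect 564.9 328.4  41x40 long axis -67.4 deg
lid (315, 157) 1122 rect 591.7 262.4  41x41 long axis 79.3 deg
dock (340, 141) 8448 rect 611.7 270.5  239x73 long axis -67.7 deg
[(533, 367), (540, 353), (564, 355), (603, 344), (564, 292), (568, 287), (630, 278), (611, 243), (590, 226), (593, 220), (657, 212), (620, 164), (624, 146), (690, 173), (599, 395)]
shift tool [ 186.1 -133.4  102.4] rot [ 0.007 -0.005  0.006] | at [607.1 234.7 192.4] F [ 1.   0.5 -0.3] op 93.1 t 67.0
lid (618, 98) 62 rect -184.2 451.9  51x21 long axis -45.7 deg
lid (438, 268) 278 rect 595.2 261.2  41x40 long axis 2.7 deg
lid (472, 274) 282 rect 568.0 328.6  41x40 long axis -14.1 deg
```

View pics/f18.png

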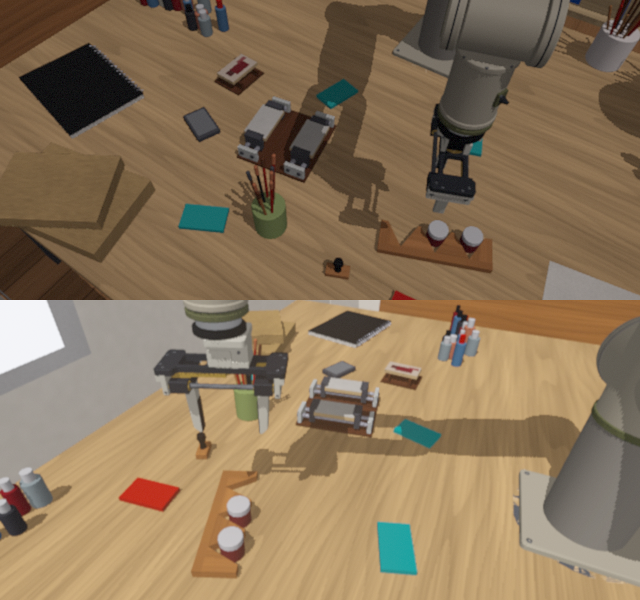

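View pics/w17v.png

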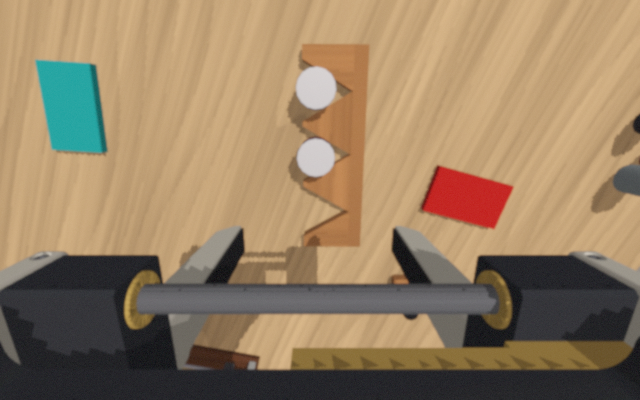

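Run:
```python
from h import *
p,d,i=load("w17"); P=cloud(d,i)
for c in((315,87),(315,157)):
    a=P[c[1]-11:c[1]+12,c[0]-11:c[0]+12].reshape(-1,3); print(np.round(np.linalg.lstsq(np.c_[a[:,:2],np.ones(len(a))],a[:,2],rcond=None)[0][:2],3),a[:,2].mean().round(4))
robot.close_job()
```

```text
[ 0.59  -1.329] 0.0484
[-0.561  1.419] 0.0483
the job is handed in; nothing more can be done
```

I've handed the job in at about 67 s of the 210 s, with the painting, both blank panels and both jars in place. One last-minute check, on jar tilt, gave no usable answer.

- **Painting:** it was unclipped from its bay and lies face up on the rack. Right after placing it measured about 1 mm from the middle, level and within 1° of square.
- **Panels:** there were two blank panels, one now in each bay. After release, each measured within 2 mm of the bay's middle and level to about 0.3°. Their yaw matched the holder's, and their tops read 50.4 and 50.7 mm against a nominal 50 mm.
- **Jars:** only two were on the desk. One was knocked about 4 cm aside during the run, so I found it again before picking it up. Both were pushed into notches until they met resistance.
    - **Position:** the wrist camera puts their lids within 1 mm of the seats.
    - **Disagreement:** the scene camera reads about 3–4 mm further in than the wrist camera. It sees both jars shifted the same way, so I took it for calibration error.
- **Bystanders:** the ink pad, stamp and brush pot, and the red and turquoise look-alikes, were left alone and look in place in the last pictures.

**Failed check:** a last numerical fit of the jar lids' tilt gave nonsense slopes, about ±1.4 with opposite signs on the two jars. I think the sampling window was bad, but the job was handed in by the same script, so I could not repeat it. That the jars stand upright rests on the pictures, on the lids appearing about 40 × 41 mm and round, and on their mean height of about 48 mm against 46 mm expected.

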